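# Wedge a bar into the bench jig and put the setting blocks away

### The arm

A 6-joint arm with a two-finger parallel gripper is mounted at the origin on the work surface. World frame = base frame: x ahead of the robot, y to its left, z up, the work surface at z = 0. Lengths are in mm, angles in rad, forces in N, time in s.
With the tool pointing down it reaches from about 350 to 775 mm from the base axis. Payload 7.3 kg.
Tool frame: the origin (TCP) lies at the centre of the arm's flange, where the gripper is bolted on; the fingertips stand 178 mm ahead of it and the grasp point (between the pads) lies 159 mm ahead of it; z points along the fingers, y is the direction in which the jaws open and shut (so a half turn about z gives the same grasp; the last joint's range is limited). The gripper opens to 92 mm and grips with 3 to 60 N. Pads are 19 mm wide; open, the fingers measure 130 mm over their backs; the gripper's body (75 mm by 190 mm) begins 47 mm behind the grasp point.
Start: joints at [-1.36, 0.342, 1.524, -0, 1.275, -0.146], TCP at [183.39, -491.931, 404.741] pointing down, gripper open.
Joint ranges: [-2.53, 2.53], [-0.77, 2.02], [0.04, 2.7], [-1, 4.14], [0.28, 2.66], [-3.11, 3.11]. Speed limits (rad/s): [2.57, 2.57, 3.14, 3.14, 3.14, 3.14].

### API

Orientations are given as [roll, pitch, yaw] about the fixed x, y, z axes, in that order (R = Rz(yaw) Ry(pitch) Rx(roll)).
In Python, from plant import get_obs, capture, close_job gives the robot as it stands. The module is installed in compiled form; this text tells all that it offers.
- The arm moves only by the shell command python3 -m pendant 'ROWS'. ROWS is JSON, a list of rows, each a list of 3 entries, a list of its own where there are three numbers: the shift along the tool's x, y, z in m, then the turn, a rotation vector about the tool's x, y, z in rad, then the finger opening in m, from 0 to 0.0918. In form: [[[tx, ty, tz], [wx, wy, wz], fingers], ...]. A call has 1 to 10 rows; each row is the pose to reach, as a shift and turn from the pose commanded when the call began, along the tool's axes at that moment; what a row does not reach only later rows make up. A row lasts 1/12 s, in which the tool goes at most 41.7 mm and 7.16 degrees, less where a joint would pass 70% of its speed; a pose out of reach is approached as far as the arm can. A call with a gripper value outside its range is refused whole. The fingers move at their own pace and stop on an object; the grip force is fixed at half the most. Time passes only in rows, so rows that repeat a pose let the fingers close. It gives the time, the measured TCP pose, the force and the opening at its end, in the units of the state.
- get_obs(): the state, without advancing time (a new reading comes with each control period).
- capture(name): name is "side" or "top"; returns a dict with "color" (400x640x3 uint8, red, green, blue), "mtx" (3x3 intrinsics, pixels), "rvec" (rotation vector, rad) and "tvec" (3), from world to camera coordinates, as OpenCV has them. Camera axes: x right, y down, z forward; pixel columns grow to the right and rows downward; lengths in mm; the calibration is good to about 2 mm. A picture is of the moment at which its call begins. There is no depth.
- close_job(): hands the job in, once; it reports no verdict.
The state is a dict: "time": time; "joint_positions": joint angles; "dq": joint speeds; "tau": joint torques, N m; "tool_pos": TCP position; "tcp_rot": TCP orientation; "contact_force": force on the tool from outside, world axes, zero at the start; "moment": the same for the moment, N m; "grip_width": finger opening in mm.
Only numpy, scipy, OpenCV 4.12 (cv2) and the standard library are available. Lean on these libraries where they do the work, as an engineer would, in place of code of your own. Each camera call takes 0.05 s, during which the arm holds its last target. There are 200 camera calls.

### The job

Lay the wooden bar on its 34 mm side across the two narrow rails of the clamping jig, between the fence and the cheek, then set the wedge flat on the narrow ledge between bar and cheek, tip first from the open end, and drive it home until it is tight and holds the bar firmly against the fence. Return every aluminium setting block that is on the bench to its own sloped rest, the one with the patch of its width, lying flat between the fins with its low end down at the lip, and leave the tape, screwdriver and glue bottle where they are.

Things in the scene. Friction and masses are not known exactly. Their poses are not given: they have to be found in the camera images.
- jig: Fixed wooden clamping jig on a plywood base 12 mm thick (x -65..35, y -145..105 mm). Origin at bench level, z up, y along the bar's place. Behind each rail (see jig_rails) a fence post, face at x=+17 mm looking to -x, 16 mm wide, 12 thick, top z=68 mm. End stop for the bar at the +y end: face at y=+80 mm, x -12..12 mm, top z=68 mm.
- jig_rails (a point): Point at jig (0, 0, 50 mm): where the centre of the bar's underside belongs when it lies along jig y against the fence. It lies between two narrow rails at jig y=-45 and +45 mm, each 8 mm wide along y, from x=-19 to +17 mm, top z=50 mm.
- jig_ledge (a point): Point at jig (-28, -55, 50 mm) on the wedge ledge: a narrow strip, top z=50 mm, from jig x=-36 to -20 mm, y=-135 to +40 mm, on which the wedge lies flat, tip to +y. It enters from the -y end; loosely entered, its origin is near y=-70 mm; tight, near y=-20 mm (give or take 12).
- cheek: Fixed wooden cheek on the -x side of the ledge, y -30..30 mm, 20 mm thick, top z=70 mm. Frame parallel to the jig's, origin up to 1.5 mm off the jig's along x. Inner face sloped 1:8: from x=-40.75 mm (y=-30) to x=-33.25 mm (y=+30) in its frame; so with the bar at the fence (near side at jig x=-17) the gap is 23.75 mm at its open end, 16.25 mm at y=+30.
- bar: Loose hardwood bar, 34 (x) x 150 (y) x 44 (z) mm, about 0.17 kg; origin in the centre of its 34 x 150 mm underside, z up as it lies on the bench and as it must lie in the jig.
- wedge: Loose pale wooden wedge, 136 long (y), 22 high (z) mm, 0.06 kg, lying flat; origin mid-length on the underside. Tip at y=+68. Head, y -68..-28 mm, 26 wide (x -13..13). From the head to the tip the +x side stays straight (goes against the bar), the -x side tapers 1:8 to 14 mm width (goes against the cheek). About 15 N on the butt end drives it tight; it stays so.
- cheek_face: Middle of the cheek's sloped inner face, 60 mm above the bench; x points square out of the face, towards the bar and fence; y along the face.
- wedge_slant (a point): Middle of the wedge's tapered side, at wedge (-7, 20, 11) mm.
- wedge_side (a point): Point on the wedge's straight side, at wedge (13, 20, 11) mm.
- rack: Fixed plywood base of the storage rack, 95 (x) x 285 (y) x 10 mm thick, origin under its centre. Four rests stand on it in a row along its y, 68 mm apart, in an order that differs from start to start.
- block26: Loose aluminium setting block, 60 long (x) x 26 wide (y) x 24 high (z) mm, 0.101 kg; origin at its very centre, 12 mm above its underside. May be absent.
- seat26: Rest of the 26 mm block: wooden seat on a post, 40 mm wide, sloping 20 deg down to the robot; dark patch 26 mm wide. Origin 60 mm above the bench, on the seat, square below the block's centre when its low end touches the lip; x up the slope, z square to the seat. Seat x -30 (lip) to +20 mm: the block overhangs 10. Lip 6 high, 4 thick; side fins 7 high, 32 mm apart, 4 thick.
- block34: Loose aluminium setting block, 60 long (x) x 34 wide (y) x 24 high (z) mm, 0.132 kg; origin at its very centre, 12 mm above its underside. May be absent.
- seat34: Rest of the 34 mm block: wooden seat on a post, 48 mm wide, sloping 20 deg down to the robot; dark patch 34 mm wide. Origin 60 mm above the bench, on the seat, square below the block's centre when its low end touches the lip; x up the slope, z square to the seat. Seat x -30 (lip) to +20 mm: the block overhangs 10. Lip 6 high, 4 thick; side fins 7 high, 40 mm apart, 4 thick.
- block42: Loose aluminium setting block, 60 long (x) x 42 wide (y) x 24 high (z) mm, 0.163 kg; origin at its very centre, 12 mm above its underside. May be absent.
- seat42: Rest of the 42 mm block: wooden seat on a post, 56 mm wide, sloping 20 deg down to the robot; dark patch 42 mm wide. Origin 60 mm above the bench, on the seat, square below the block's centre when its low end touches the lip; x up the slope, z square to the seat. Seat x -30 (lip) to +20 mm: the block overhangs 10. Lip 6 high, 4 thick; side fins 7 high, 48 mm apart, 4 thick.
- block50: Loose aluminium setting block, 60 long (x) x 50 wide (y) x 24 high (z) mm, 0.194 kg; origin at its very centre, 12 mm above its underside. May be absent.
- seat50: Rest of the 50 mm block: wooden seat on a post, 64 mm wide, sloping 20 deg down to the robot; dark patch 50 mm wide. Origin 60 mm above the bench, on the seat, square below the block's centre when its low end touches the lip; x up the slope, z square to the seat. Seat x -30 (lip) to +20 mm: the block overhangs 10. Lip 6 high, 4 thick; side fins 7 high, 56 mm apart, 4 thick.
- tape: Bystander: grey roll of tape, 90 mm across, 24 mm high.
- driver: Bystander: screwdriver lying on the bench.
- glue: Bystander: white glue bottle, 52 mm across, 130 mm tall.
Things that resemble listed ones, but are neither listed nor needed, are in the scene too. What is shaped like the block26 but black is not meant.

How it is judged (in metres and radians):
On the way, in this order (a step that is already met when the one before it is completed fails the run):
1. the bar lies released across both rails, in front of the fence (z of bar in the frame of jig between 0.047 and 0.053 m and y of bar in the frame of jig between -0.025 and 0.006 m and angle between the y axis of bar and the y axis of jig, either way round below 0.06 rad and angle between bar's own z axis and vertical below 0.06 rad and linear speed of bar below 0.02 m/s and x of bar in the frame of jig between -0.012 and 0.003 m and contact force between the fingers and bar below 0.1 N), for 0.2 s.
2. the wedge is driven tight: it bears hard on bar and cheek, with the bar against the fence (z of bar in the frame of jig between 0.047 and 0.053 m and y of bar in the frame of jig between -0.025 and 0.006 m and angle between the y axis of bar and the y axis of jig, either way round below 0.06 rad and angle between bar's own z axis and vertical below 0.06 rad and linear speed of bar below 0.02 m/s and x of bar in the frame of jig between -0.0015 and 0.003 m and z of wedge in the frame of jig between 0.047 and 0.054 m and angle between wedge's own z axis and vertical below 0.08 rad and contact force between wedge and bar above 6 N and contact force between wedge and cheek above 6 N), for 0.1 s.
At the end, for the whole second after the job is handed in: Bar flat on both rails (3 mm), within 1.5 mm of the fence, middle -25 to +6 mm of jig y; wedge flat on its ledge, under 1.5 mm play to bar and to cheek, released. Each block present flat on its own seat (0.08 rad), low end within 8 mm of the lip, within 4.5 mm of the centre line, at rest (z of bar in the frame of jig between 0.047 and 0.053 m and y of bar in the frame of jig between -0.025 and 0.006 m and angle between the y axis of bar and the y axis of jig, either way round below 0.06 rad and angle between bar's own z axis and vertical below 0.06 rad and linear speed of each of bar, wedge, block26, block34, block42, block50 below 0.02 m/s and x of bar in the frame of jig between -0.0015 and 0.003 m and z of wedge in the frame of jig between 0.047 and 0.054 m and angle between wedge's own z axis and vertical below 0.08 rad and x of wedge_slant in the frame of cheek_face below 0.0012 m and x of wedge_side in the frame of jig above -0.0185 m and contact force between the fingers and wedge below 0.1 N and x of block26 in the frame of seat26 between -0.004 and 0.008 m and y of block26 in the frame of seat26 between -0.0045 and 0.0045 m and z of block26 in the frame of seat26 between 0.009 and 0.0145 m and angle between the z axis of block26 and the z axis of seat26, either way round below 0.08 rad and angle between the x axis of block26 and the x axis of seat26, either way round below 0.15 rad and x of block34 in the frame of seat34 between -0.004 and 0.008 m and y of block34 in the frame of seat34 between -0.0045 and 0.0045 m and z of block34 in the frame of seat34 between 0.009 and 0.0145 m and angle between the z axis of block34 and the z axis of seat34, either way round below 0.08 rad and angle between the x axis of block34 and the x axis of seat34, either way round below 0.15 rad and x of block42 in the frame of seat42 between -0.004 and 0.008 m and y of block42 in the frame of seat42 between -0.0045 and 0.0045 m and z of block42 in the frame of seat42 between 0.009 and 0.0145 m and angle between the z axis of block42 and the z axis of seat42, either way round below 0.08 rad and angle between the x axis of block42 and the x axis of seat42, either way round below 0.15 rad and x of block50 in the frame of seat50 between -0.004 and 0.008 m and y of block50 in the frame of seat50 between -0.0045 and 0.0045 m and z of block50 in the frame of seat50 between 0.009 and 0.0145 m and angle between the z axis of block50 and the z axis of seat50, either way round below 0.08 rad and angle between the x axis of block50 and the x axis of seat50, either way round below 0.15 rad); the robot touches nothing.
It fails at once if the tape is moved more than 40 mm or knocked over (distance of tape from where it was at the start of the episode above 0.04 m).
It fails at once if the screwdriver is moved more than 40 mm or knocked over (distance of driver from where it was at the start of the episode above 0.04 m).
It fails at once if the glue bottle is moved more than 40 mm or knocked over (distance of glue from where it was at the start of the episode above 0.04 m or angle between glue's own z axis and vertical above 0.5 rad).
Of block26, block34, block42, block50 only 3 to 4 are there at a start; the rules pass over those that are not, and their reading is None.
At some moment in a run one of block26, block34, block42, block50 may be knocked a few centimetres aside while the robot is not near it.
Once in a run the grip may slacken for a moment while it holds something.
It also fails if it takes over 210 s, if anything falls off the work surface, if the arm or the gripper's body presses on something with over 40 N, if the wrist force passes 120 N, or if a joint passes its speed limit or range.

## Working session

There is one attempt and no reset: what is moved stays moved. The work goes in short steps, Python scripts to look and compute and a shell command to move; the robot and the scene stay as the last step left them, time stands still between calls to the robot, and variables do not carry over. Pictures are saved under pics/ and viewed, about 12 in all and at most 16, crops included, and the job is handed in when it is done.

```bash
mkdir -p pics; ls
cat > h.py <<'E'
import numpy as np, cv2
from plant import get_obs, capture
def snap(cam,name):
    c=capture(cam); cv2.imwrite(f'pics/{name}.png',c['color'][:,:,::-1]); np.savez(f'pics/{name}.npz',**c); return c
def load(name): return dict(np.load(f'pics/{name}.npz'))
def ray(c,uv):
    R=cv2.Rodrigues(np.array(c['rvec'],float))[0]; t=np.array(c['tvec'],float).reshape(3)
    d=R.T@np.linalg.inv(c['mtx'])@np.array([uv[0],uv[1],1.0]); return -R.T@t,d
def pt(c,uv,z):
    o,d=ray(c,uv); return (o+d*(z-o[2])/d[2])
def proj(c,P):
    return cv2.projectPoints(np.array(P,float).reshape(-1,3),np.array(c['rvec'],float),np.array(c['tvec'],float),c['mtx'],None)[0].reshape(-1,2)
E
python3 - <<'E'
from h import *
for n in('top','side'):
    c=snap(n,n+'0'); R=cv2.Rodrigues(np.array(c['rvec'],float))[0]
    print(n,-R.T@np.array(c['tvec']).reshape(3),R.round(3).tolist(),c['mtx'].tolist())
print(get_obs())
E
```

```text
pics
top [ 500.42812702   52.68582296 1075.63680431] [[-0.02, -1.0, 0.011], [-0.999, 0.019, -0.049], [0.049, -0.012, -0.999]] [[376.6354486574668, 0.0, 325.3864822722357], [0.0, 376.6354486574668, 201.45210919931628], [0.0, 0.0, 1.0]]
side [ 457.56547137 -513.43116105  758.1890332 ] [[0.993, -0.117, 0.01], [-0.084, -0.771, -0.631], [0.082, 0.626, -0.776]] [[369.66074020692895, 0.0, 313.6920449959731], [0.0, 369.66074020692895, 202.5218497843282], [0.0, 0.0, 1.0]]
{'time': 0.1, 'joint_positions': array([-1.35992968e+00,  3.42640317e-01,  1.52488887e+00, -1.82564053e-05,
        1.27538967e+00, -1.46018377e-01]), 'dq': array([-4.55489211e-04, -1.08933796e-05, -2.45627506e-03,  1.30823456e-03,
        2.68211034e-04,  1.26720784e-03]), 'tau': array([ 1.20794029e-03, -4.32006168e+01, -2.44693261e+01,  7.19347713e-02,
        5.25861117e-02, -5.05601849e-05]), 'tool_pos': array([ 183.39840298, -491.80554214,  404.13229343]), 'tcp_rot': array([-3.14027803e+00, -1.75688774e-04,  3.56890236e-01]), 'contact_force': array([0.01545832, 0.22949492, 0.33822931]), 'moment': array([-0.04828211,  0.00259863, -0.02904322]), 'grip_width': 91.81446856111951}
```

View pics/top0.png

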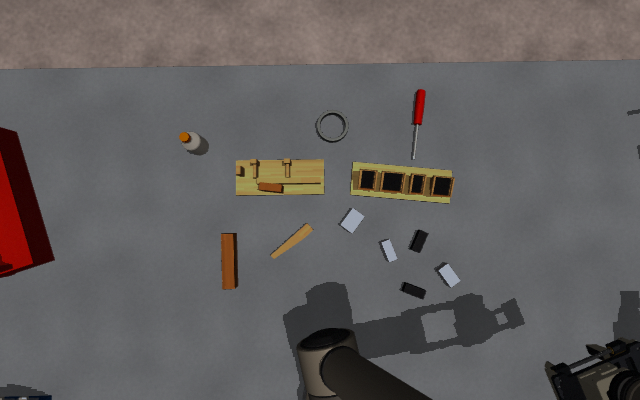

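View pics/side0.png

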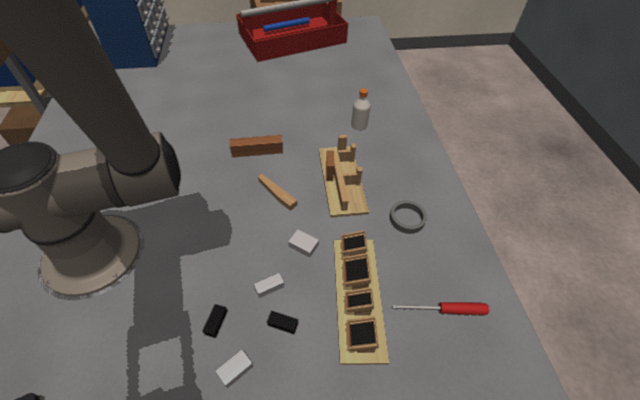

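Top view: jig (280,177), rack (402,183), aluminium blocks (352,221), (389,251), (449,274); black decoys (419,240), (413,290); bar (229,261); wedge (292,241), with its tip lower left. A segmentation and an enlarged crop come next.

```bash
cat > seg.py <<'E'
from h import *
def segs(c,roi,kind,up=4):
    x0,y0,x1,y1=roi; im=cv2.resize(c['color'][y0:y1,x0:x1],None,fx=up,fy=up,interpolation=cv2.INTER_CUBIC)
    hsv=cv2.cvtColor(im,cv2.COLOR_RGB2HSV); H,S,V=[hsv[:,:,i].astype(int) for i in range(3)]
    m={'wood':(S>90)&(V>70),'alu':(S<60)&(V>150),'dark':V<60}[kind].astype(np.uint8)
    out=[]
    for k in cv2.findContours(m,cv2.RETR_EXTERNAL,cv2.CHAIN_APPROX_NONE)[0]:
        if cv2.contourArea(k)<60*up: continue
        b=(cv2.boxPoints(cv2.minAreaRect(k))+0.5)/up-0.5+[x0,y0]; out.append((b,(k[:,0]+.5)/up-.5+[x0,y0]))
    return out
def desc(c,b,z):
    P=np.array([pt(c,u,z)[:2] for u in b]); e=[P[1]-P[0],P[2]-P[1]]; l=[np.linalg.norm(v) for v in e]
    i=int(np.argmax(l)); a=np.degrees(np.arctan2(e[i][1],e[i][0]))%180
    return P.mean(0).round(1),(round(l[i],1),round(l[1-i],1)),round(a,1)
E
python3 - <<'E'
from seg import *
c=load('top0')
for nm,roi,k,z in[('bar',(205,222,250,300),'wood',44),('wedge',(260,215,325,270),'wood',22),('alu',(330,200,475,295),'alu',24),('jig',(225,145,335,205),'wood',12),('rack',(342,150,465,212),'wood',10)]:
    for b,_ in segs(c,roi,k): print(nm,desc(c,b,z),b.round(1).tolist())
im=cv2.resize(c['color'][140:215,225:345],None,fx=6.6,fy=6.6,interpolation=cv2.INTER_CUBIC)
s=load('side0'); im2=cv2.resize(s['color'][125:225,310:390],None,fx=5,fy=5,interpolation=cv2.INTER_CUBIC)
im3=cv2.resize(s['color'][225:365,325:395],None,fx=3.57,fy=3.57,interpolation=cv2.INTER_CUBIC)
cv2.imwrite('pics/j.png',im[:,:,::-1])
cv2.imwrite('pics/s.png',np.hstack([im2[:499],im3[:499]])[:,:,::-1])
E
```

```text
bar (array([394.7, 309.1]), (np.float64(149.9), np.float64(35.3)), np.float64(1.1)) [[220.1, 233.4], [233.2, 233.0], [234.7, 288.6], [221.6, 288.9]]
wedge (array([441. , 136.5]), (np.float64(136.4), np.float64(27.2)), np.float64(130.2)) [[269.7, 254.6], [306.6, 222.1], [313.1, 229.4], [276.1, 261.9]]
alu (array([ 340.6, -299.8]), (np.float64(58.8), np.float64(32.8)), np.float64(34.5)) [[438.0, 269.8], [447.5, 263.0], [460.1, 280.2], [450.6, 287.1]]
alu (array([ 412.2, -134.5]), (np.float64(58.4), np.float64(25.1)), np.float64(20.4)) [[380.9, 242.3], [389.2, 238.9], [397.1, 258.5], [388.8, 261.9]]
alu (array([498.2, -34. ]), (np.float64(58.4), np.float64(40.6)), np.float64(142.0)) [[340.1, 224.2], [352.6, 207.5], [364.3, 216.2], [351.8, 232.9]]
jig (array([626.5, 168.2]), (np.float64(249.6), np.float64(103.4)), np.float64(89.6)) [[235.2, 158.7], [323.2, 157.7], [323.7, 194.0], [235.6, 194.9]]
rack (array([ 603.2, -180.2]), (np.float64(295.6), np.float64(95.0)), np.float64(83.8)) [[349.2, 194.2], [352.1, 161.1], [455.2, 170.3], [452.2, 203.4]]
```

View pics/j.png

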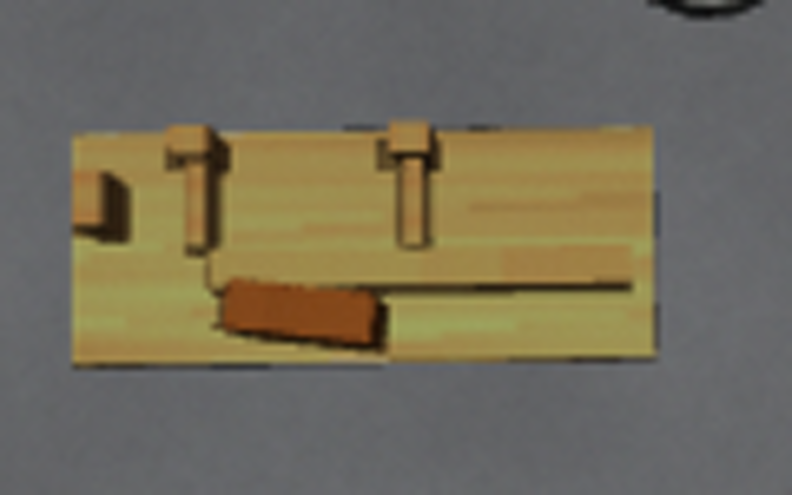

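View pics/s.png

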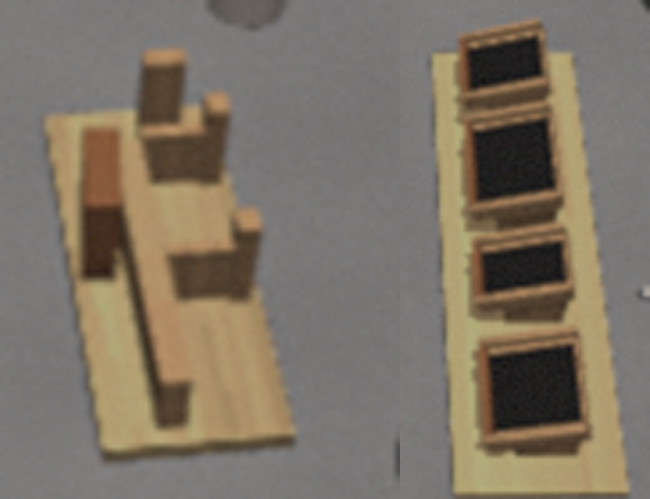

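The crops show the fence posts on the +x side, the end stop at +y (left) and the cheek at (-x), so the jig is nearly square to the world. The rack order from +y looks like 34, 50/42, 26, 42/50. Next I measure the jig, seats and wedge shape.

```bash
cat >> h.py <<'E'
from scipy.spatial.transform import Rotation as Ro
def plan(tip,yaw,tilt=0.0):
    """tip in mm world, yaw/tilt deg; prints rows entries. tilt>0: tool points outward (+tool x)"""
    o=get_obs(); T=np.array(o['tool_pos']); R=Ro.from_euler('xyz',o['tcp_rot']).as_matrix()
    G=Ro.from_euler('ZY',[yaw,-tilt],degrees=True).as_matrix()@np.diag([1,-1,-1.])
    P=np.array(tip,float)-178*G[:,2]
    print('t',(R.T@(P-T)/1000).round(4).tolist(),'w',Ro.from_matrix(R.T@G).as_rotvec().round(4).tolist(),'tcp',P.round(1))
def st():
    o=get_obs(); R=Ro.from_euler('xyz',o['tcp_rot']).as_matrix()
    print('t%.2f'%o['time'],'tip',(o['tool_pos']+178*R[:,2]).round(1),'rot',np.degrees(o['tcp_rot']).round(2),'F',np.round(o['contact_force'],1),'g%.1f'%o['grip_width'])
E
python3 - <<'E'
from seg import *
c=load('top0')
# jig base corners, from crop
f=lambda u,v:((u+.5)/6.6-.5+225,(v+.5)/6.6-.5+140)
K={'TL':(72,133),'TR':(653,127),'BR':(656,357),'BL':(72,366)}
for k,v in K.items(): print(k,pt(c,f(*v),12).round(1))
for k,v,z in[('postL',(190,154),68),('postR',(410,151),68),('stopR',(105,228),68),('ledgeR',(631,283),50),('railL',(197,248),50),('railR',(413,244),50),('cheekTR',(388,287),70),('cheekTL',(235,279),70)]: print(k,pt(c,f(*v),z).round(1))
for b,_ in segs(c,(355,165,455,203),'dark'): print('seat',desc(c,b,60),b.round(1).tolist())
b,k=segs(c,(260,215,325,270),'wood')[0]
k=cv2.approxPolyDP((k*8).astype(np.int32).reshape(-1,1,2),8,True)[:,0]/8
P=np.array([pt(c,u,22)[:2] for u in k]); a=np.radians(40.2); Q=(P-[441,136.5])@np.array([[np.cos(a),-np.sin(a)],[np.sin(a),np.cos(a)]])
print(Q.round(1).tolist())
plan((394.7,309.1,110),1.1)
E
```

```text
TL [676.  292.2  12. ]
TR [674.   42.6  12. ]
BR [574.7  43.2  12. ]
BL [575.7 293.   12. ]
postL [657.3 231.7  68. ]
postR [656.9 142.3  68. ]
stopR [627.6 266.5  68. ]
ledgeR [603.   53.3  50. ]
railL [620.9 232.5  50. ]
railR [620.9 143.2  50. ]
cheekTR [601.2 151.8  70. ]
cheekTL [605.6 213.7  70. ]
seat (array([ 586.6, -277. ]), (np.float64(50.0), np.float64(43.2)), np.float64(168.9)) [[432.6, 193.6], [435.6, 175.5], [451.2, 178.0], [448.3, 196.1]]
seat (array([ 590.4, -245.5]), (np.float64(51.4), np.float64(8.7)), np.float64(168.2)) [[427.1, 193.6], [430.4, 175.1], [433.5, 175.6], [430.3, 194.2]]
seat (array([ 593.9, -209.4]), (np.float64(47.9), np.float64(28.8)), np.float64(171.7)) [[410.8, 191.7], [412.8, 174.3], [423.3, 175.5], [421.3, 193.0]]
seat (array([ 601.1, -142. ]), (np.float64(50.9), np.float64(49.2)), np.float64(81.1)) [[381.7, 189.1], [384.1, 171.2], [402.7, 173.8], [400.2, 191.6]]
seat (array([608.6, -74.6]), (np.float64(48.9), np.float64(34.9)), np.float64(171.3)) [[359.8, 187.2], [362.1, 169.5], [374.8, 171.1], [372.5, 188.9]]
[[-10.6, -68.2], [11.1, -67.7], [13.3, -63.2], [11.7, 68.3], [-1.9, 65.4], [-13.0, -22.6]]
t [0.4778, -0.6765, 0.1171] w [-0.0013, 0.0, 0.3377] tcp [394.7 309.1 288. ]
```

Jig at (640.1, 187.7), yaw about -0.3°; the corners, posts and rails all agree. Seat order from +y: 34, 50, 26, 42, with rack yaw about -6.2°. I go via a waypoint in front of the base.

```bash
python3 -c "
from h import *
plan((500,-50,200),1.1)"
```

```text
t [0.451, -0.3033, 0.0266] w [-0.0013, 0.0, 0.3377] tcp [500. -50. 378.]
```

```bash
W='x'; python3 -m pendant '[[[0.451,-0.303,0.0266],[-0.0013,0,0.338],0.0918],[[0.451,-0.303,0.0266],[-0.0013,0,0.338],0.0918],[[0.451,-0.303,0.0266],[-0.0013,0,0.338],0.0918],[[0.451,-0.303,0.0266],[-0.0013,0,0.338],0.0918],[[0.451,-0.303,0.0266],[-0.0013,0,0.338],0.0918],[[0.451,-0.303,0.0266],[-0.0013,0,0.338],0.0918],[[0.451,-0.303,0.0266],[-0.0013,0,0.338],0.0918],[[0.451,-0.303,0.0266],[-0.0013,0,0.338],0.0918],[[0.451,-0.303,0.0266],[-0.0013,0,0.338],0.0918],[[0.451,-0.303,0.0266],[-0.0013,0,0.338],0.0918]]'; python3 -c "
from h import *
st();plan((394.7,309.1,110),1.1)"
```

```text
time: 0.93
tool_pos: [424.9, -154.3, 384.3]
tcp_rot: [3.14, 0.0, 0.019]
contact_force: [1.8, -0.4, -0.5]
grip_width: 91.8
t0.93 tip [ 424.9 -154.6  206.3] rot [179.92   0.     1.07] F [ 1.8 -0.4 -0.5] g91.8
t [-0.0216, -0.464, 0.0957] w [0.0013, 0.0, -0.0005] tcp [394.7 309.1 288. ]
```

```bash
python3 -m pendant '[[[0,-0.4,0.08],[0,0,0],0.0918],[[0,-0.4,0.08],[0,0,0],0.0918],[[0,-0.4,0.08],[0,0,0],0.0918],[[0,-0.4,0.08],[0,0,0],0.0918],[[0,-0.4,0.08],[0,0,0],0.0918],[[0,-0.4,0.08],[0,0,0],0.0918],[[0,-0.4,0.08],[0,0,0],0.0918],[[0,-0.4,0.08],[0,0,0],0.0918],[[0,-0.4,0.08],[0,0,0],0.0918],[[0,-0.4,0.08],[0,0,0],0.0918]]'; python3 -m pendant '[[[0,0,0],[0,0,0],0.0918],[[0,0,0],[0,0,0],0.0918],[[0,0,0],[0,0,0],0.0918]]';python3 -c "
from h import *
st();plan((394.7,309.1,24),1.1);plan((394.7,309.1,90),1.1)"
```

```text
time: 1.77
tool_pos: [416.0, 246.2, 303.2]
tcp_rot: [3.14, 0.0, 0.02]
contact_force: [0.4, -0.1, -0.9]
grip_width: 91.8
time: 2.02
tool_pos: [416.6, 243.3, 303.7]
tcp_rot: [3.14, 0.001, 0.02]
contact_force: [-0.6, -0.8, -0.3]
grip_width: 92.1
t2.02 tip [416.5 242.9 125.7] rot [1.7988e+02 4.0000e-02 1.1200e+00] F [-0.6 -0.8 -0.3] g92.1
t [-0.0206, -0.0664, 0.1016] w [0.002, 0.0006, 0.0003] tcp [394.7 309.1 202. ]
t [-0.0206, -0.0663, 0.0356] w [0.002, 0.0006, 0.0003] tcp [394.7 309.1 268. ]
```

```bash
python3 -m pendant '[[[-0.0206,-0.0663,0.03],[0.002,0,0],0.0918],[[-0.0206,-0.0663,0.03],[0.002,0,0],0.0918],[[-0.0206,-0.0663,0.03],[0.002,0,0],0.0918],[[-0.0206,-0.0663,0.06],[0.002,0,0],0.0918],[[-0.0206,-0.0663,0.08],[0.002,0,0],0.0918],[[-0.0206,-0.0663,0.1016],[0.002,0,0],0.0918],[[-0.0206,-0.0663,0.1016],[0.002,0,0],0.0918],[[-0.0206,-0.0663,0.1016],[0.002,0,0],0.0918],[[-0.0206,-0.0663,0.1016],[0.002,0,0],0.02],[[-0.0206,-0.0663,0.1016],[0.002,0,0],0.02]]'; python3 -m pendant '[[[0,0,0],[0,0,0],0.02],[[0,0,0],[0,0,0],0.02],[[0,0,0],[0,0,0],0.02],[[0,0,0],[0,0,0],0.02],[[0,0,0],[0,0,0],0.02],[[0,0,0],[0,0,0],0.02],[[0,0,0],[0,0,0],0.02],[[0,0,0],[0,0,0],0.02]]';python3 -c "
from h import *
st();plan((410,270,190),46)"
```

```text
time: 2.85
tool_pos: [395.8, 309.0, 203.8]
tcp_rot: [-3.14, -0.003, 0.018]
contact_force: [0.4, -0.7, -0.4]
grip_width: 82.8
time: 3.52
tool_pos: [395.0, 309.3, 202.2]
tcp_rot: [-3.141, -0.0, 0.019]
contact_force: [0.0, 1.1, -0.9]
grip_width: 34.2
t3.52 tip [395.  309.5  24.2] rot [-1.7996e+02 -1.0000e-02  1.0800e+00] F [ 0.   1.1 -0.9] g34.2
t [0.0143, 0.0395, -0.1658] w [-0.0006, -0.0005, -0.784] tcp [410. 270. 368.]
```

Gripped at 34.2 mm. Now I lift, then turn and carry it over the jig.

```bash
python3 -m pendant '[[[0,0,-0.04],[0,0,0],0.02],[[0,0,-0.08],[0,0,0],0.02],[[0.014,0.02,-0.12],[0,0,-0.12],0.02],[[0.05,0.04,-0.14],[0,0,-0.24],0.02],[[0.09,0.06,-0.14],[0,0,-0.36],0.02],[[0.13,0.08,-0.14],[0,0,-0.48],0.02],[[0.16,0.09,-0.14],[0,0,-0.6],0.02],[[0.19,0.1,-0.14],[0,0,-0.72],0.02],[[0.22,0.11,-0.14],[0,0,-0.84],0.02],[[0.22,0.11,-0.14],[0,0,-0.96],0.02]]'; python3 -m pendant '[[[0,0,0],[0,0,0],0.02],[[0,0,0],[0,0,0],0.02]]';python3 -c "
from h import *
st();plan((637.6,186.7,140),89.7)"
```

```text
time: 4.35
tool_pos: [621.3, 200.3, 340.7]
tcp_rot: [3.14, -0.001, 0.981]
contact_force: [-2.5, -0.9, -2.9]
grip_width: 33.8
time: 4.52
tool_pos: [616.7, 203.2, 341.1]
tcp_rot: [-3.14, 0.001, 0.975]
contact_force: [-0.0, 0.5, -1.8]
grip_width: 33.4
t4.52 tip [616.3 203.3 163.1] rot [-1.7988e+02  5.0000e-02  5.5850e+01] F [-0.   0.5 -1.8] g33.4
t [-0.0019, 0.0267, 0.0231] w [-0.0023, 0.0003, -0.5907] tcp [637.6 186.7 318. ]
```

```bash
python3 -m pendant '[[[-0.0019,0.0267,0.0231],[-0.002,0,-0.12],0.02],[[-0.0019,0.0267,0.0231],[-0.002,0,-0.24],0.02],[[-0.0019,0.0267,0.0231],[-0.002,0,-0.36],0.02],[[-0.0019,0.0267,0.0231],[-0.002,0,-0.48],0.02],[[-0.0019,0.0267,0.0231],[-0.002,0,-0.591],0.02],[[-0.0019,0.0267,0.0231],[-0.002,0,-0.591],0.02],[[-0.0019,0.0267,0.0231],[-0.002,0,-0.591],0.02],[[-0.0019,0.0267,0.0231],[-0.002,0,-0.591],0.02],[[-0.0019,0.0267,0.0231],[-0.002,0,-0.591],0.02]]'
python3 - <<'E'
from h import *
st();plan((637.6,186.7,76),89.7)
a=snap('top','t1');b=snap('side','s1')
cv2.imwrite('pics/v1.png',np.hstack([cv2.resize(a['color'][120:240,210:350],None,fx=3,fy=3),cv2.resize(b['color'][60:220,260:390],None,fx=2.25,fy=2.25)])[:,:,::-1])
E
```

```text
time: 5.27
tool_pos: [637.7, 187.2, 319.3]
tcp_rot: [3.14, -0.0, 1.567]
contact_force: [-0.0, -0.0, -2.4]
grip_width: 33.5
t5.27 tip [638.1 187.2 141.3] rot [179.88  -0.    89.79] F [-0.  -0.  -2.4] g33.5
t [-0.0005, -0.0003, 0.0653] w [0.0021, -0.0001, 0.0015] tcp [637.6 186.7 254. ]
```

View pics/v1.png

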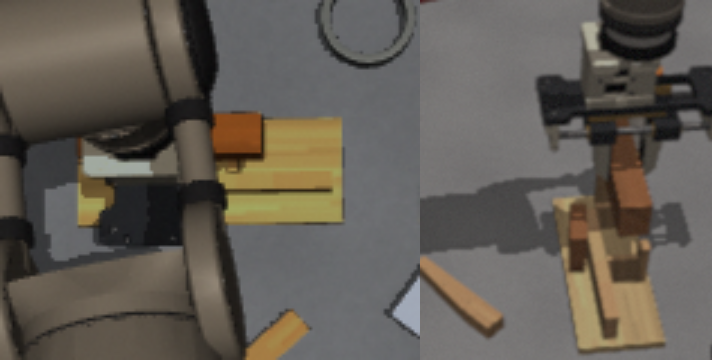

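The bar hangs square above the jig, end visible at (240,135). I lower it until it touches.

```bash
python3 -m pendant '[[[0,0,0.02],[0.002,0,0],0.02],[[0,0,0.04],[0.002,0,0],0.02],[[0,0,0.055],[0.002,0,0],0.02],[[0,0,0.064],[0.002,0,0],0.02],[[0,0,0.066],[0.002,0,0],0.02],[[0,0,0.066],[0.002,0,0],0.02],[[0,0,0.066],[0.002,0,0],0.02],[[0,0,0.067],[0.002,0,0],0.02],[[0,0,0.067],[0.002,0,0],0.02],[[0,0,0.067],[0.002,0,0],0.02]]'; python3 -c "
from h import *
st()"
```

```text
time: 6.2
tool_pos: [638.3, 186.9, 252.6]
tcp_rot: [3.141, -0.0, 1.57]
contact_force: [-0.3, -0.7, -2.5]
grip_width: 33.7
t6.20 tip [638.4 186.9  74.6] rot [ 1.7995e+02 -1.0000e-02  8.9940e+01] F [-0.3 -0.7 -2.5] g33.7
```

```bash
python3 -m pendant '[[[0,0,0.001],[0,0,0],0.02],[[0,0,0.001],[0,0,0],0.02],[[0,0,0.001],[0,0,0],0.02],[[0,0,0.001],[0,0,0],0.02]]'; python3 -c "
from h import *
st()"
```

```text
time: 6.53
tool_pos: [638.3, 186.9, 252.0]
tcp_rot: [3.14, -0.0, 1.57]
contact_force: [-1.6, -0.6, 6.2]
grip_width: 33.7
t6.53 tip [638.5 187.   74. ] rot [ 1.7993e+02 -2.0000e-02  8.9940e+01] F [-1.6 -0.6  6.2] g33.7
```

Contact. Opening a little, then going straight up.

```bash
python3 -m pendant '[[[0,0,0],[0,0,0],0.044],[[0,0,0],[0,0,0],0.044],[[0,0,0],[0,0,0],0.044],[[0,0,0],[0,0,0],0.044],[[0,0,-0.002],[0,0,0],0.044],[[0,0,-0.02],[0,0,0],0.046],[[0,0,-0.05],[0,0,0],0.0918],[[0,0,-0.09],[0,0,0],0.0918],[[0,0,-0.13],[0,0,0],0.0918],[[0,0,-0.13],[0,0,0],0.0918]]'; python3 -c "
from h import *
from math import *
st()
a=radians(40.2); H=np.array([441,136.5])+(-48)*np.array([-sin(a),cos(a)]); print(H)
plan((*H,110),130.2);plan((*H,110),-49.8)
plan((*H,110),40.2)"
```

```text
time: 7.37
tool_pos: [639.1, 187.1, 390.9]
tcp_rot: [3.126, -0.003, 1.57]
contact_force: [1.1, 0.5, 2.2]
grip_width: 68.5
t7.37 tip [641.8 187.6 212.9] rot [ 1.7912e+02 -1.6000e-01  8.9950e+01] F [1.1 0.5 2.2] g68.5
[471.98196901  99.83779063]
t [-0.0877, -0.1686, 0.1001] w [0.0158, 0.0027, -0.7025] tcp [472.   99.8 288. ]
t [-0.0877, -0.1686, 0.1001] w [0.0035, -0.0201, 2.439] tcp [472.   99.8 288. ]
t [-0.0877, -0.1686, 0.1001] w [0.0132, -0.0093, 0.8683] tcp [472.   99.8 288. ]
```

```bash
python3 -m pendant '[[[-0.0877,-0.1686,0.1],[0.0158,0.0027,-0.7025],0.06],[[-0.0877,-0.1686,0.1],[0.0158,0.0027,-0.7025],0.06],[[-0.0877,-0.1686,0.1],[0.0158,0.0027,-0.7025],0.06],[[-0.0877,-0.1686,0.1],[0.0158,0.0027,-0.7025],0.06],[[-0.0877,-0.1686,0.1],[0.0158,0.0027,-0.7025],0.06],[[-0.0877,-0.1686,0.1],[0.0158,0.0027,-0.7025],0.06],[[-0.0877,-0.1686,0.1],[0.0158,0.0027,-0.7025],0.06],[[-0.0877,-0.1686,0.1],[0.0158,0.0027,-0.7025],0.06],[[-0.0877,-0.1686,0.1],[0.0158,0.0027,-0.7025],0.06],[[-0.0877,-0.1686,0.1],[0.0158,0.0027,-0.7025],0.06]]'
python3 - <<'E'
from seg import *
st();plan((472,99.8,6),130.2)
a=snap('top','t2');b=snap('side','s2')
for q,_ in segs(b,(245,165,310,220),'wood'): print(desc(b,q,22))
for q,_ in segs(a,(330,200,475,295),'alu'): print(desc(a,q,24))
cv2.imwrite('pics/v2.png',np.hstack([cv2.resize(a['color'][120:240,210:350],None,fx=3,fy=3),cv2.resize(b['color'][60:220,260:390],None,fx=2.25,fy=2.25)])[:,:,::-1])
E
```

```text
time: 8.2
tool_pos: [471.0, 99.7, 282.0]
tcp_rot: [-3.131, -0.006, 2.271]
contact_force: [0.2, -0.0, 0.4]
grip_width: 60.0
t8.20 tip [468.9  99.3 104. ] rot [-179.38   -0.34  130.12] F [ 0.2 -0.   0.4] g60.0
t [-0.0012, 0.0018, 0.0979] w [-0.0109, -0.0059, -0.0014] tcp [472.   99.8 184. ]
(array([456.7, 119.7]), (np.float64(105.6), np.float64(37.0)), np.float64(121.2))
(array([ 340.4, -299.7]), (np.float64(59.0), np.float64(33.2)), np.float64(34.5))
(array([ 412.4, -134.5]), (np.float64(58.6), np.float64(25.3)), np.float64(20.6))
(array([498.1, -34. ]), (np.float64(58.7), np.float64(40.9)), np.float64(141.9))
```

View pics/v2.png

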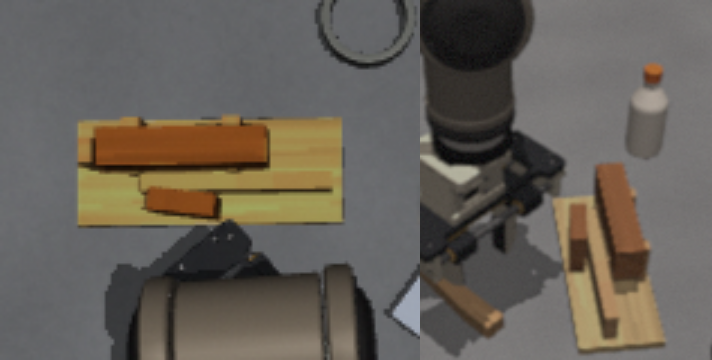

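The bar lies across the rails at (180,147) in the crop. Next I grip the wedge head.

```bash
python3 -m pendant '[[[-0.0012,0.0018,0.03],[-0.0109,-0.0059,0],0.06],[[-0.0012,0.0018,0.06],[-0.0109,-0.0059,0],0.06],[[-0.0012,0.0018,0.085],[-0.0109,-0.0059,0],0.06],[[-0.0012,0.0018,0.097],[-0.0109,-0.0059,0],0.06],[[-0.0012,0.0018,0.097],[-0.0109,-0.0059,0],0.06],[[-0.0012,0.0018,0.097],[-0.0109,-0.0059,0],0.01],[[-0.0012,0.0018,0.097],[-0.0109,-0.0059,0],0.01],[[-0.0012,0.0018,0.097],[-0.0109,-0.0059,0],0.01],[[-0.0012,0.0018,0.097],[-0.0109,-0.0059,0],0.01],[[-0.0012,0.0018,0.097],[-0.0109,-0.0059,0],0.01]]'; python3 -m pendant '[[[0,0,0],[0,0,0],0.01],[[0,0,0],[0,0,0],0.01],[[0,0,0],[0,0,0],0.01]]';python3 - <<'E'
from seg import *
st()
a=snap('top','t3')
for q,_ in segs(a,(260,215,325,270),'wood'): print(desc(a,q,22))
plan((590,40,170),89.7)
E
```

```text
time: 9.13
tool_pos: [470.4, 99.4, 184.9]
tcp_rot: [-3.14, -0.001, 2.272]
contact_force: [0.2, 0.1, 0.7]
grip_width: 31.1
time: 9.38
tool_pos: [470.4, 99.4, 184.7]
tcp_rot: [-3.14, -0.001, 2.272]
contact_force: [0.1, -0.5, 6.0]
grip_width: 25.4
t9.38 tip [470.   99.3   6.7] rot [-1.7991e+02 -7.0000e-02  1.3019e+02] F [ 0.1 -0.5  6. ] g25.4
t [-0.1223, 0.0528, -0.1635] w [-0.002, -0.0005, 0.7068] tcp [590.  40. 348.]
```

```bash
python3 -m pendant '[[[0,0,-0.04],[0,0,0],0.01],[[0,0,-0.08],[0,0,0],0.01],[[-0.03,0.01,-0.11],[0,0,0.12],0.01],[[-0.06,0.02,-0.13],[0,0,0.24],0.01],[[-0.09,0.03,-0.14],[0,0,0.36],0.01],[[-0.11,0.05,-0.14],[0,0,0.48],0.01],[[-0.122,0.053,-0.14],[0,0,0.6],0.01],[[-0.122,0.053,-0.14],[0,0,0.707],0.01],[[-0.122,0.053,-0.14],[0,0,0.707],0.01],[[-0.122,0.053,-0.14],[0,0,0.707],0.01]]'
python3 - <<'E'
from seg import *
st();plan((605.9,55.7,100),89.7)
a=load('t2')
for q,_ in segs(a,(225,145,335,205),'wood'): pass
x0,y0=225,145;im=cv2.resize(a['color'][145:205,225:335],None,fx=4,fy=4,interpolation=cv2.INTER_CUBIC)
h=cv2.cvtColor(im,cv2.COLOR_RGB2HSV).astype(int); m=((h[:,:,0]<15)&(h[:,:,1]>150)&(h[:,:,2]>90)).astype(np.uint8)
for k in cv2.findContours(m,cv2.RETR_EXTERNAL,cv2.CHAIN_APPROX_NONE)[0]:
    if cv2.contourArea(k)>800:
        q=(cv2.boxPoints(cv2.minAreaRect(k))+.5)/4-.5+[x0,y0]; print(desc(a,q,94),desc(a,q,70))
a=snap('top','t4')
E
```

```text
time: 10.27
tool_pos: [589.6, 40.4, 323.2]
tcp_rot: [-3.137, 0.0, 1.568]
contact_force: [-0.2, -0.3, -1.6]
grip_width: 25.9
t10.27 tip [588.8  40.4 145.2] rot [-1.7974e+02  1.0000e-02  8.9860e+01] F [-0.2 -0.3 -1.6] g25.9
t [0.0154, 0.0165, 0.0451] w [-0.0045, 0.0001, 0.0029] tcp [605.9  55.7 278. ]
(array([590. , 185.1]), (np.float64(59.3), np.float64(19.9)), np.float64(84.0)) (array([592.2, 188.4]), (np.float64(60.7), np.float64(20.4)), np.float64(84.0))
(array([639.4, 184.4]), (np.float64(149.7), np.float64(34.2)), np.float64(89.0)) (array([642.8, 187.6]), (np.float64(153.4), np.float64(35.1)), np.float64(89.0))
```

```bash
python3 -m pendant '[[[0.0154,0.0165,0.0],[-0.0045,0,0.003],0.01],[[0.0154,0.0165,0.03],[-0.0045,0,0.003],0.01],[[0.0154,0.0165,0.05],[-0.0045,0,0.003],0.01],[[0.0154,0.0165,0.065],[-0.0045,0,0.003],0.01],[[0.0154,0.0165,0.065],[-0.0045,0,0.003],0.01],[[0.0154,0.0165,0.065],[-0.0045,0,0.003],0.01],[[0.0154,0.0165,0.065],[-0.0045,0,0.003],0.01]]'
python3 - <<'E'
from seg import *
st();plan((605.9,55.7,57),89.7)
a=snap('top','t5');b=snap('side','s5')
cv2.imwrite('pics/v5.png',np.hstack([cv2.resize(a['color'][130:210,220:340],None,fx=4,fy=4,interpolation=cv2.INTER_CUBIC),cv2.resize(b['color'][130:230,300:400],None,fx=3.2,fy=3.2,interpolation=cv2.INTER_CUBIC)])[:,:,::-1])
E
```

```text
time: 10.9
tool_pos: [606.4, 55.8, 259.9]
tcp_rot: [3.139, 0.0, 1.564]
contact_force: [0.6, -0.8, -0.3]
grip_width: 25.6
t10.90 tip [607.   55.8  81.9] rot [1.7983e+02 2.0000e-02 8.9590e+01] F [ 0.6 -0.8 -0.3] g25.6
t [-0.0001, -0.0006, 0.0249] w [0.003, 0.0003, -0.0019] tcp [605.9  55.7 235. ]
```

View pics/v5.png

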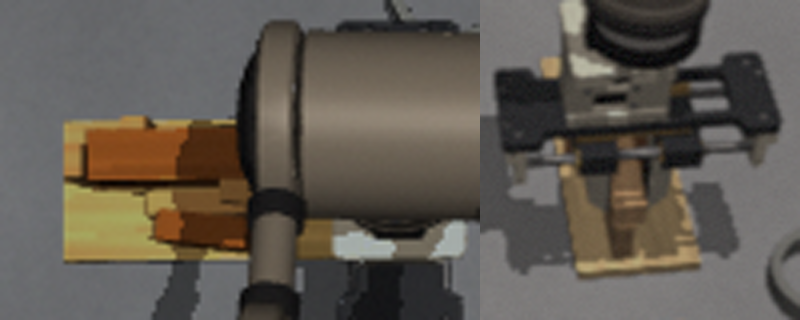

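The wedge tip shows between bar and cheek at crop (235,190). I lower it onto the ledge.

```bash
python3 -m pendant '[[[0,-0.0006,0.015],[0.003,0,-0.002],0.01],[[0,-0.0006,0.021],[0.003,0,-0.002],0.01],[[0,-0.0006,0.024],[0.003,0,-0.002],0.01],[[0,-0.0006,0.024],[0.003,0,-0.002],0.01],[[0,-0.0006,0.024],[0.003,0,-0.002],0.01],[[0,-0.0006,0.025],[0.003,0,-0.002],0.01],[[0,-0.0006,0.025],[0.003,0,-0.002],0.01],[[0,-0.0006,0.025],[0.003,0,-0.002],0.01]]'; python3 -c "
from h import *
st()"
```

```text
time: 11.67
tool_pos: [605.9, 55.6, 234.7]
tcp_rot: [-3.141, 0.0, 1.564]
contact_force: [-1.8, -0.2, 6.2]
grip_width: 25.2
t11.67 tip [605.9  55.6  56.7] rot [-1.7999e+02  2.0000e-02  8.9630e+01] F [-1.8 -0.2  6.2] g25.2
```

```bash
python3 -m pendant '[[[0.003,0,-0.0004],[0,0,0],0.01],[[0.006,0,-0.0004],[0,0,0],0.01],[[0.009,0,-0.0004],[0,0,0],0.01],[[0.012,0,-0.0004],[0,0,0],0.01],[[0.015,0,-0.0004],[0,0,0],0.01],[[0.018,0,-0.0004],[0,0,0],0.01],[[0.018,0,-0.0004],[0,0,0],0.01]]'; python3 -c "
from h import *
st()"
```

```text
time: 12.25
tool_pos: [606.1, 74.2, 234.7]
tcp_rot: [3.142, 0.0, 1.565]
contact_force: [-0.1, -0.9, 5.9]
grip_width: 25.6
t12.25 tip [606.1  74.1  56.7] rot [1.800e+02 2.000e-02 8.966e+01] F [-0.1 -0.9  5.9] g25.6
```

```bash
python3 -m pendant '[[[0.001,0.001,0],[0,0,0],0.01],[[0.003,0.0015,0],[0,0,0],0.01],[[0.006,0.002,0],[0,0,0],0.01],[[0.009,0.002,0],[0,0,0],0.01],[[0.011,0.002,0],[0,0,0],0.01],[[0.011,0.002,0],[0,0,0],0.01]]'; python3 -c "
from h import *
st()"
```

```text
time: 12.75
tool_pos: [608.1, 85.0, 234.7]
tcp_rot: [-3.141, 0.001, 1.565]
contact_force: [-0.7, -2.3, 5.3]
grip_width: 25.7
t12.75 tip [608.   84.8  56.7] rot [-1.7998e+02  4.0000e-02  8.9670e+01] F [-0.7 -2.3  5.3] g25.7
```

```bash
python3 -m pendant '[[[0,0,0],[0,0,0],0.04],[[0,0,0],[0,0,0],0.04],[[0,0,0],[0,0,0],0.04],[[0,0,0],[0,0,0],0.04],[[0,0,-0.015],[0,0,0],0.04],[[0,0,-0.04],[0,0,0],0.04],[[-0.02,0,-0.06],[0,0,0],0],[[-0.042,0,-0.06],[0,0,0],0],[[-0.042,0,-0.05],[0,0,0],0],[[-0.042,0,-0.05],[0,0,0],0]]';python3 -m pendant '[[[0,0,0.02],[0,0,0],0],[[0,0,0.04],[0,0,0],0],[[0,0,0.05],[0,0,0],0],[[0,0,0.05],[0,0,0],0],[[0,0,0.05],[0,0,0],0],[[0,0,0.05],[0,0,0],0]]'
python3 - <<'E'
from h import *
st()
a=snap('top','t6');b=snap('side','s6')
cv2.imwrite('pics/v6.png',np.hstack([cv2.resize(a['color'][130:210,220:340],None,fx=4,fy=4,interpolation=cv2.INTER_CUBIC),cv2.resize(b['color'][130:230,300:400],None,fx=3.2,fy=3.2,interpolation=cv2.INTER_CUBIC)])[:,:,::-1])
E
```

```text
time: 13.58
tool_pos: [607.1, 41.9, 282.4]
tcp_rot: [-3.137, -0.0, 1.562]
contact_force: [-0.7, 0.3, -1.1]
grip_width: 17.9
time: 14.08
tool_pos: [607.9, 43.0, 234.7]
tcp_rot: [-3.141, 0.0, 1.565]
contact_force: [1.1, -0.7, -0.4]
grip_width: 0.7
t14.08 tip [607.8  43.   56.7] rot [-1.7996e+02  1.0000e-02  8.9650e+01] F [ 1.1 -0.7 -0.4] g0.7
```

View pics/v6.png

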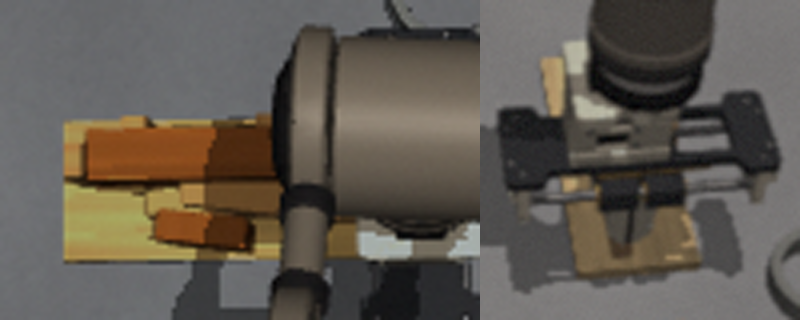

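The wedge tip is well between bar and cheek (crop 183,195). Pushing on the butt.

```bash
python3 -m pendant '[[[0.004,0,0],[0,0,0],0],[[0.008,0,0],[0,0,0],0],[[0.012,0,0],[0,0,0],0],[[0.015,0,0],[0,0,0],0],[[0.018,0,0],[0,0,0],0],[[0.021,0,0],[0,0,0],0],[[0.024,0,0],[0,0,0],0],[[0.027,0,0],[0,0,0],0],[[0.030,0,0],[0,0,0],0],[[0.030,0,0],[0,0,0],0]]'; python3 -c "
from h import *
st()"; python3 -m pendant '[[[0.002,0,0],[0,0,0],0],[[0.004,0,0],[0,0,0],0],[[0.006,0,0],[0,0,0],0]]'; python3 -m pendant '[[[0.002,0,0],[0,0,0],0],[[0.003,0,0],[0,0,0],0]]'
```

```text
time: 15.02
tool_pos: [607.7, 73.3, 234.0]
tcp_rot: [-3.14, 0.0, 1.565]
contact_force: [0.2, 0.3, 0.1]
grip_width: 0.7
t15.02 tip [607.4  73.3  56. ] rot [-179.9     0.     89.65] F [0.2 0.3 0.1] g0.7
time: 15.27
tool_pos: [607.8, 78.8, 234.0]
tcp_rot: [-3.14, 0.0, 1.564]
contact_force: [0.4, -0.0, -0.2]
grip_width: 0.2
time: 15.43
tool_pos: [607.8, 81.9, 234.0]
tcp_rot: [-3.14, 0.0, 1.564]
contact_force: [-0.5, -1.0, -0.4]
grip_width: 0.3
```

```bash
python3 -m pendant '[[[0.002,0,0],[0,0,0],0],[[0.004,0,0],[0,0,0],0]]'; python3 -m pendant '[[[0.001,0,0],[0,0,0],0],[[0.002,0,0],[0,0,0],0]]';python3 -m pendant '[[[0.001,0,0],[0,0,0],0],[[0.002,0,0],[0,0,0],0]]'; python3 -m pendant '[[[0.001,0,0],[0,0,0],0],[[0.001,0,0],[0,0,0],0]]'
```

```text
time: 15.6
tool_pos: [607.9, 85.8, 234.0]
tcp_rot: [-3.14, 0.0, 1.564]
contact_force: [-0.4, -0.1, 0.2]
grip_width: 0.4
time: 15.77
tool_pos: [607.9, 87.8, 234.1]
tcp_rot: [-3.14, 0.0, 1.564]
contact_force: [-0.3, 0.2, 0.3]
grip_width: 0.4
time: 15.93
tool_pos: [607.9, 89.7, 234.0]
tcp_rot: [-3.14, 0.0, 1.564]
contact_force: [0.9, -1.1, -1.0]
grip_width: 0.2
time: 16.1
tool_pos: [607.9, 90.8, 234.0]
tcp_rot: [-3.14, 0.0, 1.564]
contact_force: [-0.5, -0.0, -0.8]
grip_width: 0.5
```

```bash
python3 -m pendant '[[[0.001,0,0],[0,0,0],0],[[0.002,0,0],[0,0,0],0]]'; python3 -m pendant '[[[0.001,0,0],[0,0,0],0],[[0.002,0,0],[0,0,0],0]]';python3 - <<'E'
from h import *
st()
a=snap('top','t7');b=snap('side','s7')
cv2.imwrite('pics/v7.png',np.hstack([cv2.resize(a['color'][130:210,220:340],None,fx=4,fy=4,interpolation=cv2.INTER_CUBIC),cv2.resize(b['color'][130:230,300:400],None,fx=3.2,fy=3.2,interpolation=cv2.INTER_CUBIC)])[:,:,::-1])
E
```

```text
time: 16.27
tool_pos: [608.0, 92.5, 234.1]
tcp_rot: [-3.14, 0.001, 1.564]
contact_force: [1.2, -1.3, -0.6]
grip_width: 0.1
time: 16.43
tool_pos: [608.2, 94.4, 234.2]
tcp_rot: [-3.141, 0.001, 1.564]
contact_force: [2.8, -3.2, -0.1]
grip_width: 0.6
t16.43 tip [608.1  94.3  56.2] rot [-1.7996e+02  4.0000e-02  8.9620e+01] F [ 2.8 -3.2 -0.1] g0.6
```

View pics/v7.png

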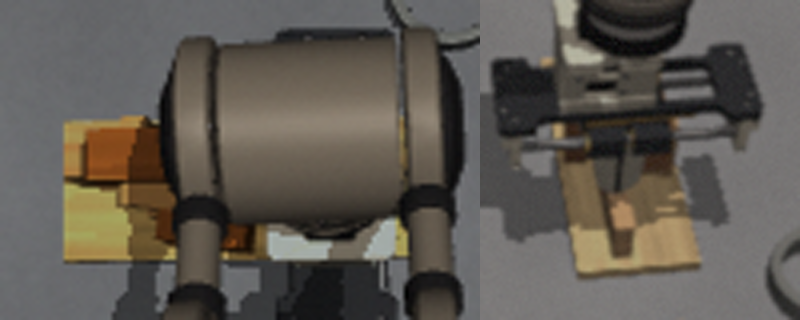

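Force is just starting to rise. The closed fingers (38 mm wide) would reach the bar's end, so I back off, shift 8 mm to -x and continue.

```bash
python3 -m pendant '[[[-0.004,0,0],[0,0,0],0],[[-0.006,0,0],[0,0,0],0],[[-0.006,-0.004,0],[0,0,0],0],[[-0.006,-0.008,0],[0,0,0],0],[[-0.004,-0.008,0],[0,0,0],0],[[-0.002,-0.008,0],[0,0,0],0],[[0.0,-0.008,0],[0,0,0],0],[[0.0,-0.008,0],[0,0,0],0]]'; python3 -m pendant '[[[0.001,0,0],[0,0,0],0],[[0.001,0,0],[0,0,0],0]]'; python3 -m pendant '[[[0.001,0,0],[0,0,0],0],[[0.001,0,0],[0,0,0],0]]'; python3 -m pendant '[[[0.001,0,0],[0,0,0],0],[[0.001,0,0],[0,0,0],0]]'
```

```text
time: 17.2
tool_pos: [599.9, 95.2, 234.1]
tcp_rot: [-3.14, 0.0, 1.565]
contact_force: [-0.2, -0.4, -0.3]
grip_width: 0.1
time: 17.37
tool_pos: [600.0, 95.6, 234.1]
tcp_rot: [-3.14, 0.001, 1.565]
contact_force: [0.3, -1.9, 0.7]
grip_width: 0.5
time: 17.53
tool_pos: [600.0, 95.9, 234.1]
tcp_rot: [-3.14, 0.002, 1.564]
contact_force: [0.5, -6.4, 1.7]
grip_width: 0.6
time: 17.7
tool_pos: [600.1, 96.2, 234.1]
tcp_rot: [-3.14, 0.003, 1.564]
contact_force: [-0.2, -9.5, 0.9]
grip_width: 0.2
```

```bash
python3 -m pendant '[[[0.001,0,0],[0,0,0],0],[[0.002,0,0],[0,0,0],0]]'; python3 -m pendant '[[[0.001,0,0],[0,0,0],0],[[0.002,0,0],[0,0,0],0]]'; python3 -m pendant '[[[0.001,0,0],[0,0,0],0],[[0.002,0,0],[0,0,0],0],[[0.002,0,0],[0,0,0],0]]'
```

```text
time: 17.87
tool_pos: [600.1, 96.9, 234.2]
tcp_rot: [-3.139, 0.006, 1.564]
contact_force: [-1.7, -19.9, 2.6]
grip_width: 0.5
time: 18.03
tool_pos: [600.2, 97.5, 234.2]
tcp_rot: [-3.139, 0.008, 1.564]
contact_force: [-1.2, -27.4, 3.2]
grip_width: 0.4
time: 18.28
tool_pos: [600.3, 98.0, 234.2]
tcp_rot: [-3.139, 0.011, 1.564]
contact_force: [-2.2, -32.0, 3.2]
grip_width: 0.2
```

32 N, tight, with the wedge origin near y=-12. I retreat and check.

```bash
python3 -m pendant '[[[0.000,0,0],[0,0,0],0],[[-0.01,0,0],[0,0,0],0],[[-0.03,0,0],[0,0,0],0],[[-0.04,0,0],[0,0,0],0],[[-0.04,0,-0.03],[0,0,0],0.0918],[[-0.07,0.0,-0.07],[0,0,0],0.0918],[[-0.11,0,-0.11],[0,0,0],0.0918],[[-0.15,-0.03,-0.12],[0,0,0],0.0918],[[-0.17,-0.06,-0.12],[0,0,0],0.0918],[[-0.17,-0.09,-0.12],[0,0,0],0.0918]]';  python3 -m pendant '[[[-0.02,-0.04,0],[0,0,0],0.0918],[[-0.04,-0.08,0],[0,0,0],0.0918],[[-0.04,-0.08,0],[0,0,0],0.0918],[[-0.04,-0.08,0],[0,0,0],0.0918]]'
python3 - <<'E'
from seg import *
st()
a=snap('top','t8');b=snap('side','s8')
cv2.imwrite('pics/v8.png',np.hstack([cv2.resize(a['color'][130:210,220:340],None,fx=4,fy=4,interpolation=cv2.INTER_CUBIC),cv2.resize(b['color'][130:230,300:400],None,fx=3.2,fy=3.2,interpolation=cv2.INTER_CUBIC)])[:,:,::-1])
for q,_ in segs(a,(330,200,475,295),'alu'): print('top',desc(a,q,24))
for q,_ in segs(b,(200,225,325,390),'alu'): print('side',desc(b,q,24))
E
```

```text
time: 19.12
tool_pos: [512.8, -67.5, 355.6]
tcp_rot: [3.138, 0.002, 1.562]
contact_force: [-0.4, 0.2, 0.6]
grip_width: 35.5
time: 19.45
tool_pos: [430.4, -104.8, 354.6]
tcp_rot: [-3.14, -0.0, 1.561]
contact_force: [2.2, -0.3, 0.7]
grip_width: 62.7
t19.45 tip [ 430.1 -104.8  176.6] rot [-179.92   -0.     89.46] F [ 2.2 -0.3  0.7] g62.7
side (array([ 338.1, -298.9]), (np.float64(61.7), np.float64(35.0)), np.float64(34.8))
side (array([ 410.9, -132.6]), (np.float64(61.6), np.float64(27.0)), np.float64(21.0))
```

View pics/v8.png

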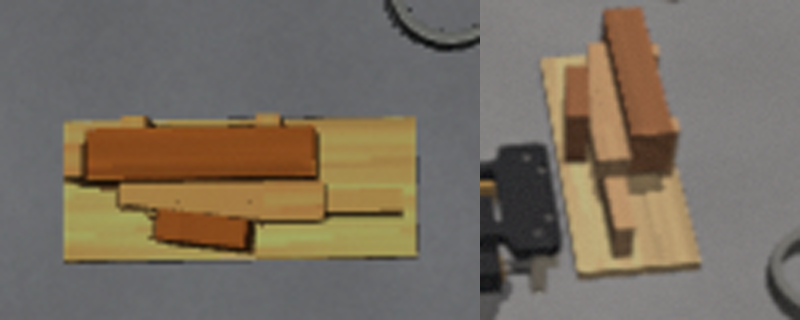

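Bar against the posts, wedge snug between bar and cheek (crop 320,200). Next come the blocks, 42 first.

Run:
```python
from seg import *
for n,roi in(('t8',(355,165,456,203)),('s8',(335,228,385,355))):
    c=load(n)
    for b,_ in segs(c,roi,'dark'): print(n,desc(c,b,58.3))
plan((498.1,-34,60),142)
```

```text
t8 (array([ 586.8, -277.5]), (np.float64(50.4), np.float64(42.6)), np.float64(168.0))
t8 (array([ 590.5, -246. ]), (np.float64(51.4), np.float64(8.6)), np.float64(168.2))
t8 (array([ 593.8, -209.8]), (np.float64(48.4), np.float64(27.0)), np.float64(169.3))
t8 (array([ 601.4, -142.1]), (np.float64(50.9), np.float64(48.9)), np.float64(81.8))
t8 (array([608.7, -74.8]), (np.float64(48.8), np.float64(34.8)), np.float64(171.3))
s8 (array([ 584.9, -275.8]), (np.float64(47.0), np.float64(39.3)), np.float64(0.5))
s8 (array([ 592.7, -208.1]), (np.float64(47.5), np.float64(22.3)), np.float64(3.2))
s8 (array([ 599.7, -140. ]), (np.float64(48.8), np.float64(45.9)), np.float64(4.0))
s8 (array([607.1, -72.3]), (np.float64(48.0), np.float64(27.9)), np.float64(6.6))
t [0.0707, 0.0649, 0.1167] w [0.0001, 0.0005, -0.9149] tcp [498.1 -34.  238. ]
```

```bash
python3 -m pendant '[[[0.07,0.065,0.11],[0,0,-0.915],0.07],[[0.07,0.065,0.11],[0,0,-0.915],0.07],[[0.07,0.065,0.11],[0,0,-0.915],0.07],[[0.07,0.065,0.11],[0,0,-0.915],0.07],[[0.07,0.065,0.11],[0,0,-0.915],0.07],[[0.07,0.065,0.11],[0,0,-0.915],0.07],[[0.07,0.065,0.11],[0,0,-0.915],0.07],[[0.07,0.065,0.11],[0,0,-0.915],0.07],[[0.07,0.065,0.11],[0,0,-0.915],0.07],[[0.07,0.065,0.11],[0,0,-0.915],0.07]]'
python3 - <<'E'
from h import *
st();plan((497.2,-33,8),142)
b=snap('side','s9')
cv2.imwrite('pics/v9.png',cv2.resize(b['color'][190:290,240:400],None,fx=4,fy=4)[:,:,::-1])
E
```

```text
time: 20.38
tool_pos: [498.3, -33.8, 243.6]
tcp_rot: [-3.141, -0.001, 2.479]
contact_force: [0.6, -0.2, 0.9]
grip_width: 69.9
t20.38 tip [498.  -33.8  65.6] rot [-1.7995e+02 -7.0000e-02  1.4203e+02] F [ 0.6 -0.2  0.9] g69.9
t [0.0013, 0.0, 0.0576] w [-0.0009, -0.0012, 0.0005] tcp [497.2 -33.  186. ]
```

View pics/v9.png

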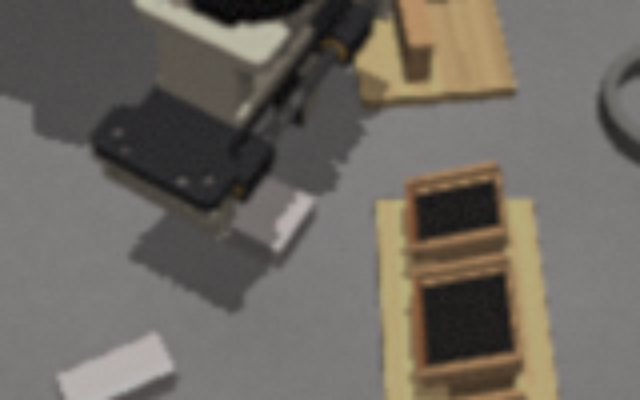

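The block sits between the jaws at (275,215). Going down and gripping.

```bash
python3 -m pendant '[[[0.0013,0,0.03],[0,0,0],0.07],[[0.0013,0,0.05],[0,0,0],0.07],[[0.0013,0,0.0576],[0,0,0],0.07],[[0.0013,0,0.0576],[0,0,0],0.07],[[0.0013,0,0.0576],[0,0,0],0.02],[[0.0013,0,0.0576],[0,0,0],0.02],[[0.0013,0,0.0576],[0,0,0],0.02],[[0.0013,0,0.0576],[0,0,0],0.02],[[0.0013,0,0.0576],[0,0,0],0.02],[[0.0013,0,0.0576],[0,0,0],0.02]]'; python3 -m pendant '[[[0,0,-0.03],[0,0,0],0.02],[[0,0,-0.07],[0,0,0],0.02],[[0,0,-0.11],[0,0,0],0.02],[[0,0,-0.14],[0,0,0],0.02],[[0,0,-0.14],[0,0,0],0.02],[[0,0,-0.14],[0,0,0],0.02]]'
python3 - <<'E'
from h import *
st();plan((560,-270,140),173.8,-20)
E
```

```text
time: 21.27
tool_pos: [496.5, -33.9, 187.2]
tcp_rot: [-3.141, 0.0, 2.479]
contact_force: [0.9, -0.3, 5.2]
grip_width: 41.6
time: 21.77
tool_pos: [496.5, -33.8, 327.9]
tcp_rot: [3.141, 0.002, 2.479]
contact_force: [-0.7, -0.4, -1.3]
grip_width: 41.5
t21.77 tip [496.8 -34.  149.9] rot [1.7998e+02 1.2000e-01 1.4205e+02] F [-0.7 -0.4 -1.3] g41.5
t [-0.1435, -0.1792, 0.0209] w [-0.097, -0.3379, -0.5483] tcp [ 499.5 -263.4  307.3]
```

```bash
python3 -m pendant '[[[-0.024,-0.03,0.003],[-0.016,-0.056,-0.091],0.02],[[-0.048,-0.06,0.007],[-0.032,-0.113,-0.183],0.02],[[-0.072,-0.09,0.01],[-0.048,-0.169,-0.274],0.02],[[-0.096,-0.12,0.014],[-0.065,-0.225,-0.366],0.02],[[-0.12,-0.15,0.017],[-0.081,-0.282,-0.457],0.02],[[-0.1435,-0.179,0.0209],[-0.097,-0.338,-0.548],0.02],[[-0.1435,-0.179,0.0209],[-0.097,-0.338,-0.548],0.02],[[-0.1435,-0.179,0.0209],[-0.097,-0.338,-0.548],0.02],[[-0.1435,-0.179,0.0209],[-0.097,-0.338,-0.548],0.02]]'
cat >> h.py <<'E'
S={42:(590.6,-277.2),26:(597.9,-209.5),34:(612.6,-74.1)}
def seat(n,x,z,yaw,tilt):
    M=Ro.from_euler('ZY',[-6.2,-20],degrees=True).as_matrix()
    plan(np.array([*S[n],60])+M@[x,0,z],yaw,tilt)
E
python3 - <<'E'
from h import *
st();seat(42,2,50,173.8,-20);seat(42,2,11,173.8,-20)
E
```

```text
time: 22.52
tool_pos: [498.5, -263.9, 303.1]
tcp_rot: [3.138, 0.341, 3.029]
contact_force: [-0.1, 1.0, -2.8]
grip_width: 41.5
t22.52 tip [ 557.7 -270.   135.3] rot [179.8   19.53 173.54] F [-0.1  1.  -2.8] g41.5
t [-0.0065, -0.0033, 0.0322] w [0.002, -0.0082, -0.0043] tcp [ 514.9 -269.   274.9]
t [-0.0069, -0.0034, 0.0712] w [0.002, -0.0082, -0.0043] tcp [ 528.2 -270.4  238.3]
```

```bash
python3 -m pendant '[[[-0.0065,-0.0033,0.03],[0.002,-0.0082,-0.0043],0.02],[[-0.0067,-0.0033,0.05],[0.002,-0.0082,-0.0043],0.02],[[-0.0068,-0.0034,0.065],[0.002,-0.0082,-0.0043],0.02],[[-0.0068,-0.0034,0.069],[0.002,-0.0082,-0.0043],0.02],[[-0.0068,-0.0034,0.070],[0.002,-0.0082,-0.0043],0.02],[[-0.0068,-0.0034,0.070],[0.002,-0.0082,-0.0043],0.02],[[-0.0068,-0.0034,0.070],[0.002,-0.0082,-0.0043],0.02],[[-0.0068,-0.0034,0.070],[0.002,-0.0082,-0.0043],0.02]]';python3 - <<'E'
from h import *
st();seat(42,2,9,173.8,-20)
E
```

```text
time: 23.18
tool_pos: [529.1, -269.7, 243.1]
tcp_rot: [-3.138, 0.355, 3.038]
contact_force: [-0.7, -0.2, -2.1]
grip_width: 41.5
t23.18 tip [ 590.5 -276.8   76.2] rot [-179.78   20.34  174.06] F [-0.7 -0.2 -2.1] g41.5
t [0.0024, -0.0008, 0.0062] w [-0.0023, 0.0059, 0.0042] tcp [ 528.9 -270.5  236.4]
```

```bash
python3 -m pendant '[[[0.002,-0.0008,0.003],[-0.002,0.006,0.004],0.02],[[0.002,-0.0008,0.004],[-0.002,0.006,0.004],0.02],[[0.002,-0.0008,0.004],[-0.002,0.006,0.004],0.02],[[0.002,-0.0008,0.004],[-0.002,0.006,0.004],0.02]]';python3 -m pendant '[[[0,0,0.0015],[0,0,0],0.02],[[0,0,0.0015],[0,0,0],0.02]]';python3 -m pendant '[[[0,0,0.001],[0,0,0],0.02],[[0,0,0.001],[0,0,0],0.02]]';python3 -c "
from h import *
st();seat(42,2,9,173.8,-20)"
```

```text
time: 23.52
tool_pos: [528.4, -270.7, 237.6]
tcp_rot: [3.141, 0.348, 3.033]
contact_force: [0.1, -0.4, -2.5]
grip_width: 41.5
time: 23.68
tool_pos: [529.0, -270.8, 236.3]
tcp_rot: [3.141, 0.348, 3.033]
contact_force: [-0.4, -0.2, -0.8]
grip_width: 41.8
time: 23.85
tool_pos: [529.1, -270.8, 236.3]
tcp_rot: [3.142, 0.348, 3.034]
contact_force: [-6.1, 0.9, 7.5]
grip_width: 41.8
t23.85 tip [ 589.5 -277.3   68.9] rot [180.    19.95 173.81] F [-6.1  0.9  7.5] g41.8
t [0.0001, 0.0002, -0.0002] w [0.0001, -0.0008, 0.0002] tcp [ 528.9 -270.5  236.4]
```

Contact exactly at the expected height. Releasing and retreating along the tool axis.

```bash
python3 -m pendant '[[[0,0,-0.0005],[0,0,0],0.054],[[0,0,-0.0005],[0,0,0],0.054],[[0,0,-0.0005],[0,0,0],0.054],[[0,0,-0.0005],[0,0,0],0.054],[[0,0,-0.02],[0,0,0],0.054],[[0,0,-0.06],[0,0,0],0.06],[[0,0,-0.1],[0,0,0],0.06],[[0,0,-0.12],[0,0,0],0.06],[[0,0,-0.12],[0,0,0],0.06]]'
python3 - <<'E'
from seg import *
st()
a=snap('top','t10')
for q,_ in segs(a,(330,160,475,295),'alu'): print('top',desc(a,q,24),desc(a,q,78))
b=snap('side','s10')
for q,_ in segs(b,(200,225,400,390),'alu'): print('side',desc(b,q,24),desc(b,q,78))
plan((411.6,-133.5,70),20.5);plan((411.6,-133.5,70),200.5)
plan((339.3,-299.3,70),34.6);
E
```

```text
time: 24.6
tool_pos: [488.6, -266.8, 353.1]
tcp_rot: [-3.137, 0.355, 3.035]
contact_force: [0.3, -1.2, 1.0]
grip_width: 59.8
t24.60 tip [ 550.1 -274.2  186.2] rot [-179.73   20.35  173.87] F [ 0.3 -1.2  1. ] g59.8
top (array([ 340.4, -299.8]), (np.float64(59.4), np.float64(33.8)), np.float64(34.5)) (array([ 348.6, -281.7]), (np.float64(56.4), np.float64(32.1)), np.float64(34.5))
top (array([ 413.8, -133.4]), (np.float64(55.2), np.float64(24.9)), np.float64(20.4)) (array([ 418.3, -123.9]), (np.float64(52.4), np.float64(23.6)), np.float64(20.4))
top (array([ 599.5, -299.5]), (np.float64(44.8), np.float64(42.7)), np.float64(82.2)) (array([ 594.4, -281.4]), (np.float64(42.5), np.float64(40.5)), np.float64(82.2))
side (array([ 338. , -298.8]), (np.float64(61.7), np.float64(34.9)), np.float64(35.0)) (array([ 346.8, -314.6]), (np.float64(57.2), np.float64(32.3)), np.float64(35.0))
side (array([ 609.4, -254.8]), (np.float64(46.6), np.float64(39.9)), np.float64(83.5)) (array([ 598.2, -273.8]), (np.float64(43.1), np.float64(37.0)), np.float64(83.5))
side (array([ 568.4, -190.6]), (np.float64(24.1), np.float64(5.4)), np.float64(83.8)) (array([ 560.3, -214.4]), (np.float64(22.3), np.float64(5.0)), np.float64(83.8))
side (array([ 413.1, -130.9]), (np.float64(55.7), np.float64(26.5)), np.float64(23.7)) (array([ 416.4, -159. ]), (np.float64(51.6), np.float64(24.6)), np.float64(23.7))
side (array([ 514.9, -144.2]), (np.float64(131.3), np.float64(49.2)), np.float64(5.7)) (array([ 510.7, -171.3]), (np.float64(121.6), np.float64(45.6)), np.float64(5.7))
t [0.1198, 0.1238, 0.0633] w [0.4653, 0.1112, 2.6397] tcp [ 411.6 -133.5  248. ]
t [0.1198, 0.1238, 0.0633] w [-0.0818, 0.3426, -0.4614] tcp [ 411.6 -133.5  248. ]
t [0.1705, -0.0489, 0.045] w [0.4227, 0.1579, 2.3986] tcp [ 339.3 -299.3  248. ]
```

Block 42 is visible on its seat. Next is block 26.

```bash
python3 -m pendant '[[[0.02,0.02,0],[-0.014,0.057,-0.077],0.06],[[0.04,0.041,0.01],[-0.027,0.114,-0.154],0.06],[[0.06,0.062,0.02],[-0.041,0.171,-0.231],0.06],[[0.08,0.083,0.03],[-0.055,0.228,-0.308],0.06],[[0.1,0.103,0.045],[-0.068,0.285,-0.385],0.06],[[0.1198,0.1238,0.0633],[-0.082,0.3426,-0.4614],0.06],[[0.1198,0.1238,0.0633],[-0.082,0.3426,-0.4614],0.06],[[0.1198,0.1238,0.0633],[-0.082,0.3426,-0.4614],0.06],[[0.1198,0.1238,0.0633],[-0.082,0.3426,-0.4614],0.06]]'
python3 - <<'E'
from seg import *
st();plan((411.6,-133.5,8),200.5)
b=snap('side','s11')
for q,_ in segs(b,(200,225,330,390),'alu'): print('side',desc(b,q,24))
cv2.imwrite('pics/v11.png',cv2.resize(b['color'][225:365,200:400],None,fx=4,fy=4)[:,:,::-1])
E
```

```text
time: 25.45
tool_pos: [412.1, -133.6, 247.1]
tcp_rot: [3.14, -0.001, -2.784]
contact_force: [0.2, -0.2, 0.5]
grip_width: 59.9
t25.45 tip [ 411.9 -133.3   69.1] rot [ 1.7989e+02 -3.0000e-02 -1.5950e+02] F [ 0.2 -0.2  0.5] g59.9
t [0.0004, 0.0001, 0.0611] w [0.002, -0.0006, -0.0] tcp [ 411.6 -133.5  186. ]
side (array([ 338.1, -298.9]), (np.float64(61.5), np.float64(34.6)), np.float64(34.5))
side (array([ 385.7, -141.9]), (np.float64(25.4), np.float64(6.6)), np.float64(112.3))
side (array([410.2, -24.1]), (np.float64(106.0), np.float64(46.3)), np.float64(20.9))
```

View pics/v11.png

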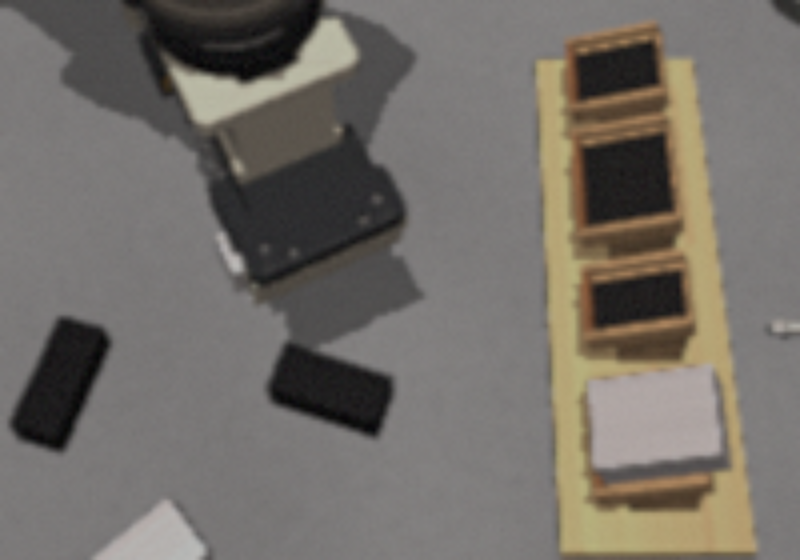

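Block 42 lies flat at (655,420); block 26 is under the gripper, with its end at (232,258). Gripping it.

```bash
python3 -m pendant '[[[0.0004,0,0.03],[0,0,0],0.06],[[0.0004,0,0.05],[0,0,0],0.06],[[0.0004,0,0.061],[0,0,0],0.06],[[0.0004,0,0.061],[0,0,0],0.06],[[0.0004,0,0.061],[0,0,0],0.01],[[0.0004,0,0.061],[0,0,0],0.01],[[0.0004,0,0.061],[0,0,0],0.01],[[0.0004,0,0.061],[0,0,0],0.01],[[0.0004,0,0.061],[0,0,0],0.01],[[0.0004,0,0.061],[0,0,0],0.01]]'; python3 -m pendant '[[[0,0,0],[0,0,0],0.01],[[0,0,-0.03],[0,0,0],0.01],[[0,0,-0.07],[0,0,0],0.01],[[0,0,-0.11],[0,0,0],0.01],[[0,0,-0.14],[0,0,0],0.01],[[0,0,-0.14],[0,0,0],0.01],[[0,0,-0.14],[0,0,0],0.01]]'
python3 - <<'E'
from h import *
st();seat(26,2,60,173.8,-20)
E
```

```text
time: 26.33
tool_pos: [411.2, -133.5, 187.2]
tcp_rot: [3.141, -0.0, -2.784]
contact_force: [-1.2, -0.5, 4.2]
grip_width: 25.8
time: 26.92
tool_pos: [411.3, -133.6, 328.0]
tcp_rot: [-3.14, 0.002, -2.783]
contact_force: [-0.3, 1.0, -0.8]
grip_width: 25.6
t26.92 tip [ 411.7 -133.7  150. ] rot [-1.7992e+02  1.0000e-01 -1.5948e+02] F [-0.3  1.  -0.8] g25.6
t [-0.077, -0.1007, 0.044] w [0.0805, -0.3406, 0.4618] tcp [ 518.8 -200.9  284.3]
```

```bash
python3 -m pendant '[[[-0.013,-0.017,0],[0.013,-0.057,0.077],0.01],[[-0.026,-0.034,0],[0.027,-0.114,0.154],0.01],[[-0.039,-0.05,0.005],[0.04,-0.17,0.231],0.01],[[-0.051,-0.067,0.01],[0.054,-0.227,0.308],0.01],[[-0.064,-0.084,0.025],[0.067,-0.284,0.385],0.01],[[-0.077,-0.1007,0.044],[0.0805,-0.3406,0.4618],0.01],[[-0.077,-0.1007,0.044],[0.0805,-0.3406,0.4618],0.01],[[-0.077,-0.1007,0.044],[0.0805,-0.3406,0.4618],0.01],[[-0.077,-0.1007,0.044],[0.0805,-0.3406,0.4618],0.01]]'
python3 - <<'E'
from h import *
st();seat(26,2,15,173.8,-20)
E
```

```text
time: 27.67
tool_pos: [517.9, -200.4, 281.0]
tcp_rot: [3.139, 0.341, 3.033]
contact_force: [-1.0, -0.4, -1.1]
grip_width: 25.7
t27.67 tip [ 577.2 -206.4  113.2] rot [179.83  19.55 173.79] F [-1.  -0.4 -1.1] g25.7
t [-0.0024, -0.0005, 0.0421] w [0.0029, -0.0078, -0.0001] tcp [ 534.1 -202.6  242. ]
```

```bash
python3 -m pendant '[[[-0.0024,-0.0005,0.02],[0.003,-0.008,0],0.01],[[-0.0024,-0.0005,0.035],[0.003,-0.008,0],0.01],[[-0.0024,-0.0005,0.041],[0.003,-0.008,0],0.01],[[-0.0024,-0.0005,0.041],[0.003,-0.008,0],0.01],[[-0.0024,-0.0005,0.041],[0.003,-0.008,0],0.01],[[-0.0024,-0.0005,0.041],[0.003,-0.008,0],0.01]]'
python3 - <<'E'
from h import *
st();seat(26,2,9,173.8,-20)
E
```

```text
time: 28.17
tool_pos: [534.5, -203.0, 245.7]
tcp_rot: [-3.14, 0.354, 3.033]
contact_force: [-0.6, 0.1, -1.1]
grip_width: 25.5
t28.17 tip [ 595.9 -210.1   78.8] rot [-179.88   20.31  173.79] F [-0.6  0.1 -1.1] g25.5
t [0.0017, 0.0004, 0.0093] w [-0.0021, 0.0054, -0.0002] tcp [ 536.2 -202.8  236.4]
```

```bash
python3 -m pendant '[[[0.0017,0.0004,0.004],[-0.002,0.0054,0],0.01],[[0.0017,0.0004,0.007],[-0.002,0.0054,0],0.01],[[0.0017,0.0004,0.008],[-0.002,0.0054,0],0.01],[[0.0017,0.0004,0.008],[-0.002,0.0054,0],0.01]]';python3 -m pendant '[[[0,0,0.001],[0,0,0],0.01],[[0,0,0.001],[0,0,0],0.01]]';python3 -m pendant '[[[0,0,0.001],[0,0,0],0.01],[[0,0,0.001],[0,0,0],0.01]]';python3 -c "
from h import *
st();seat(26,2,9,173.8,-20)"
```

```text
time: 28.5
tool_pos: [535.7, -202.8, 236.5]
tcp_rot: [3.141, 0.348, 3.033]
contact_force: [-0.3, -0.1, -1.8]
grip_width: 26.0
time: 28.67
tool_pos: [536.0, -202.9, 236.2]
tcp_rot: [3.141, 0.348, 3.033]
contact_force: [-4.0, 1.0, 3.3]
grip_width: 25.7
time: 28.83
tool_pos: [536.0, -202.8, 236.1]
tcp_rot: [3.141, 0.348, 3.033]
contact_force: [-10.5, 1.8, 13.6]
grip_width: 25.8
t28.83 tip [ 596.4 -209.4   68.8] rot [179.98  19.96 173.79] F [-10.5   1.8  13.6] g25.8
t [-0.0003, 0.0001, -0.0002] w [0.0003, -0.0008, -0.0002] tcp [ 536.2 -202.8  236.4]
```

```bash
python3 -m pendant '[[[0,0,-0.001],[0,0,0],0.038],[[0,0,-0.001],[0,0,0],0.038],[[0,0,-0.001],[0,0,0],0.038],[[0,0,-0.001],[0,0,0],0.038],[[0,0,-0.02],[0,0,0],0.038],[[0,0,-0.06],[0,0,0],0.06],[[0,0,-0.1],[0,0,0],0.06],[[0,0,-0.12],[0,0,0],0.06],[[0,0,-0.12],[0,0,0],0.06]]'
python3 - <<'E'
from seg import *
st()
a=snap('top','t12')
for q,_ in segs(a,(330,160,475,295),'alu'): print('top',desc(a,q,24),desc(a,q,78))
plan((339.3,-299.3,90),214.6)
E
```

```text
time: 29.58
tool_pos: [495.8, -198.8, 352.4]
tcp_rot: [-3.138, 0.356, 3.034]
contact_force: [0.8, -0.7, 0.8]
grip_width: 58.7
t29.58 tip [ 557.4 -206.1  185.5] rot [-179.8    20.39  173.82] F [ 0.8 -0.7  0.8] g58.7
top (array([ 334.7, -303.6]), (np.float64(45.5), np.float64(33.2)), np.float64(35.2)) (array([ 343.2, -285.3]), (np.float64(43.1), np.float64(31.5)), np.float64(35.2))
top (array([ 539.3, -368. ]), (np.float64(26.2), np.float64(13.6)), np.float64(69.9)) (array([ 537.3, -346.4]), (np.float64(24.8), np.float64(12.9)), np.float64(69.9))
top (array([ 599.2, -299.2]), (np.float64(45.6), np.float64(43.4)), np.float64(82.4)) (array([ 594.1, -281.1]), (np.float64(43.3), np.float64(41.1)), np.float64(82.4))
top (array([ 611.5, -227.9]), (np.float64(32.8), np.float64(28.9)), np.float64(176.0)) (array([ 605.8, -213.5]), (np.float64(31.1), np.float64(27.5)), np.float64(176.0))
t [0.1641, -0.1169, 0.0271] w [-0.1274, 0.337, -0.705] tcp [ 339.3 -299.3  268. ]
```

```bash
python3 -m pendant '[[[0.025,-0.017,0],[-0.018,0.048,-0.1],0.07],[[0.047,-0.033,0],[-0.036,0.096,-0.2],0.07],[[0.07,-0.05,0],[-0.055,0.144,-0.302],0.07],[[0.094,-0.067,0],[-0.073,0.193,-0.403],0.07],[[0.117,-0.084,0.01],[-0.091,0.241,-0.504],0.07],[[0.141,-0.1,0.02],[-0.109,0.289,-0.604],0.07],[[0.1641,-0.1169,0.0271],[-0.1274,0.337,-0.705],0.07],[[0.1641,-0.1169,0.0271],[-0.1274,0.337,-0.705],0.07],[[0.1641,-0.1169,0.0271],[-0.1274,0.337,-0.705],0.07],[[0.1641,-0.1169,0.0271],[-0.1274,0.337,-0.705],0.07]]'
python3 - <<'E'
from seg import *
st();plan((339.3,-299.3,8),214.6)
b=snap('side','s13')
cv2.imwrite('pics/v13.png',cv2.resize(b['color'][225:400,180:400],None,fx=3.4,fy=3.4)[:,:,::-1])
E
```

```text
time: 30.47
tool_pos: [339.3, -298.9, 265.4]
tcp_rot: [3.136, -0.001, -2.539]
contact_force: [-0.6, -0.2, -1.2]
grip_width: 69.9
t30.47 tip [ 338.5 -298.1   87.4] rot [ 1.7966e+02 -7.0000e-02 -1.4548e+02] F [-0.6 -0.2 -1.2] g69.9
t [0.0001, -0.0008, 0.0793] w [0.0059, -0.0013, -0.0014] tcp [ 339.3 -299.3  186. ]
```

View pics/v13.png

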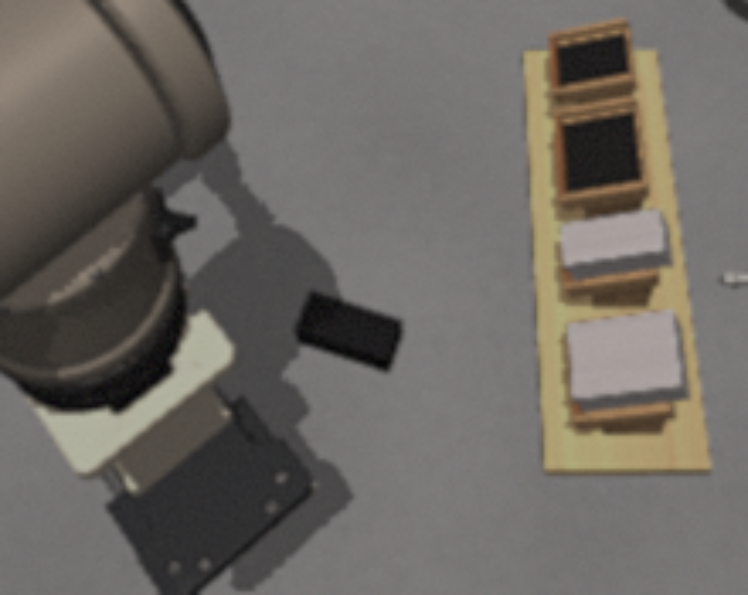

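Blocks 26 (610,240) and 42 (625,360) lie on their seats. Gripping block 34.

```bash
python3 -m pendant '[[[0,-0.0008,0.03],[0.006,-0.001,-0.001],0.07],[[0,-0.0008,0.055],[0.006,-0.001,-0.001],0.07],[[0,-0.0008,0.072],[0.006,-0.001,-0.001],0.07],[[0,-0.0008,0.079],[0.006,-0.001,-0.001],0.07],[[0,-0.0008,0.079],[0.006,-0.001,-0.001],0.01],[[0,-0.0008,0.079],[0.006,-0.001,-0.001],0.01],[[0,-0.0008,0.079],[0.006,-0.001,-0.001],0.01],[[0,-0.0008,0.079],[0.006,-0.001,-0.001],0.01],[[0,-0.0008,0.079],[0.006,-0.001,-0.001],0.01],[[0,-0.0008,0.079],[0.006,-0.001,-0.001],0.01]]'; python3 -m pendant '[[[0,0,0],[0,0,0],0.01],[[0,0,-0.03],[0,0,0],0.01],[[0,0,-0.07],[0,0,0],0.01],[[0,0,-0.11],[0,0,0],0.01],[[0,0,-0.15],[0,0,0],0.01],[[0,0,-0.15],[0,0,0],0.01],[[0,0,-0.15],[0,0,0],0.01]]'
python3 - <<'E'
from h import *
st();plan((500,-130,150),173.8,-20)
E
```

```text
time: 31.35
tool_pos: [339.2, -299.5, 187.8]
tcp_rot: [-3.139, -0.001, -2.537]
contact_force: [-0.2, 0.1, 0.4]
grip_width: 34.5
time: 31.93
tool_pos: [339.2, -299.3, 339.0]
tcp_rot: [-3.135, -0.001, -2.536]
contact_force: [-1.0, 0.2, -1.7]
grip_width: 33.6
t31.93 tip [ 339.8 -300.3  161. ] rot [-1.7963e+02 -4.0000e-02 -1.4533e+02] F [-1.   0.2 -1.7] g33.6
t [-0.1825, 0.0877, 0.0211] w [0.1181, -0.3324, 0.707] tcp [ 439.5 -123.4  317.3]
```

```bash
python3 -m pendant '[[[-0.026,0.0125,0],[0.017,-0.047,0.1],0.01],[[-0.052,0.025,0],[0.034,-0.095,0.2],0.01],[[-0.078,0.0376,0.005],[0.05,-0.142,0.303],0.01],[[-0.104,0.05,0.01],[0.067,-0.19,0.404],0.01],[[-0.13,0.0626,0.014],[0.084,-0.237,0.505],0.01],[[-0.156,0.075,0.018],[0.101,-0.285,0.606],0.01],[[-0.1825,0.0877,0.0211],[0.1181,-0.3324,0.707],0.01],[[-0.1825,0.0877,0.0211],[0.1181,-0.3324,0.707],0.01],[[-0.1825,0.0877,0.0211],[0.1181,-0.3324,0.707],0.01]]'
python3 - <<'E'
from h import *
st();seat(34,2,60,173.8,-20)
E
```

```text
time: 32.68
tool_pos: [438.8, -121.6, 313.7]
tcp_rot: [3.136, 0.341, 3.035]
contact_force: [-0.1, 0.6, -1.7]
grip_width: 33.9
t32.68 tip [ 498.1 -127.   145.9] rot [179.7   19.52 173.91] F [-0.1  0.6 -1.7] g33.9
t [-0.0734, 0.0655, 0.0575] w [0.0059, -0.0084, 0.0018] tcp [533.5 -65.5 284.3]
```

```bash
python3 -m pendant '[[[-0.02,0.02,0],[0.006,-0.008,0],0.01],[[-0.045,0.04,0.01],[0.006,-0.008,0.002],0.01],[[-0.06,0.055,0.03],[0.006,-0.008,0.002],0.01],[[-0.073,0.0655,0.05],[0.006,-0.008,0.002],0.01],[[-0.073,0.0655,0.0575],[0.006,-0.008,0.002],0.01],[[-0.073,0.0655,0.0575],[0.006,-0.008,0.002],0.01],[[-0.073,0.0655,0.0575],[0.006,-0.008,0.002],0.01]]'
python3 - <<'E'
from h import *
st();seat(34,2,15,173.8,-20)
E
```

```text
time: 33.27
tool_pos: [533.1, -68.3, 285.3]
tcp_rot: [-3.14, 0.349, 3.03]
contact_force: [0.1, -0.2, -1.1]
grip_width: 33.9
t33.27 tip [593.7 -75.4 118. ] rot [-179.93   20.02  173.59] F [ 0.1 -0.2 -1.1] g33.9
t [0.0002, 0.003, 0.0459] w [-0.0025, 0.0004, -0.0034] tcp [548.8 -67.2 242. ]
```

```bash
python3 -m pendant '[[[0,0.003,0.02],[-0.002,0,-0.003],0.01],[[0,0.003,0.035],[-0.002,0,-0.003],0.01],[[0,0.003,0.044],[-0.002,0,-0.003],0.01],[[0,0.003,0.045],[-0.002,0,-0.003],0.01],[[0,0.003,0.045],[-0.002,0,-0.003],0.01],[[0,0.003,0.045],[-0.002,0,-0.003],0.01]]'
python3 - <<'E'
from h import *
st();seat(34,2,9,173.8,-20)
E
```

```text
time: 33.77
tool_pos: [549.6, -66.8, 245.2]
tcp_rot: [-3.141, 0.354, 3.033]
contact_force: [-0.8, -0.8, -1.7]
grip_width: 33.9
t33.77 tip [611.  -73.6  78.2] rot [-179.96   20.3   173.76] F [-0.8 -0.8 -1.7] g33.9
t [0.0018, -0.0005, 0.0087] w [-0.0009, 0.0052, -0.0007] tcp [550.9 -67.4 236.4]
```

```bash
python3 -m pendant '[[[0.0018,-0.0005,0.004],[-0.001,0.005,0],0.01],[[0.0018,-0.0005,0.006],[-0.001,0.005,0],0.01],[[0.0018,-0.0005,0.007],[-0.001,0.005,0],0.01],[[0.0018,-0.0005,0.007],[-0.001,0.005,0],0.01]]';python3 -m pendant '[[[0,0,0.001],[0,0,0],0.01],[[0,0,0.001],[0,0,0],0.01]]';python3 -m pendant '[[[0,0,0.001],[0,0,0],0.01],[[0,0,0.001],[0,0,0],0.01]]';python3 -c "
from h import *
st();seat(34,2,9,173.8,-20)"
```

```text
time: 34.1
tool_pos: [550.4, -66.9, 237.1]
tcp_rot: [3.141, 0.348, 3.033]
contact_force: [-0.9, 0.2, -2.0]
grip_width: 33.5
time: 34.27
tool_pos: [550.7, -66.9, 236.7]
tcp_rot: [3.141, 0.349, 3.033]
contact_force: [-3.0, -0.5, 3.3]
grip_width: 33.7
time: 34.43
tool_pos: [550.7, -66.8, 236.7]
tcp_rot: [3.141, 0.349, 3.034]
contact_force: [-10.9, 0.5, 12.7]
grip_width: 33.5
t34.43 tip [611.2 -73.3  69.4] rot [179.98  19.99 173.82] F [-10.9   0.5  12.7] g33.5
t [-0.0001, -0.0005, 0.0003] w [0.0004, -0.0002, 0.0003] tcp [550.9 -67.4 236.4]
```

Contact. I release, retreat and pull back clear for the final check.

```bash
python3 -m pendant '[[[0,0,-0.001],[0,0,0],0.046],[[0,0,-0.001],[0,0,0],0.046],[[0,0,-0.001],[0,0,0],0.046],[[0,0,-0.001],[0,0,0],0.046],[[0,0,-0.02],[0,0,0],0.046],[[0,0,-0.06],[0,0,0],0.06],[[0,0,-0.1],[0,0,0],0.06],[[0.03,0,-0.13],[0,0,0],0.06],[[0.07,0,-0.15],[0,0,0],0.06],[[0.1,0,-0.15],[0,0,0],0.06]]';python3 -m pendant '[[[0.04,0.02,-0.02],[0,0.1,0],0.06],[[0.06,0.04,-0.02],[0,0.2,0],0.06],[[0.06,0.06,-0.02],[0,0.3,0],0.06],[[0.06,0.06,-0.02],[0,0.35,0],0.06],[[0.06,0.06,-0.02],[0,0.35,0],0.06],[[0.06,0.06,-0.02],[0,0.35,0],0.06]]'
python3 - <<'E'
from h import *
st()
a=snap('top','t14');b=snap('side','s14')
cv2.imwrite('pics/v14.png',np.hstack([cv2.resize(a['color'][130:220,220:470],None,fx=1.9,fy=1.9,interpolation=cv2.INTER_CUBIC)[:170],np.zeros((170,10,3),np.uint8)])[:,:,::-1])
A=cv2.resize(a['color'][150:210,230:460],None,fx=3.4,fy=3.4,interpolation=cv2.INTER_CUBIC)
B=cv2.resize(b['color'][130:370,310:400],None,fx=1.6,fy=1.6,interpolation=cv2.INTER_CUBIC)
B1=cv2.resize(b['color'][130:225,300:400],None,fx=3.9,fy=3.9,interpolation=cv2.INTER_CUBIC)
B2=cv2.resize(b['color'][225:365,290:430],None,fx=2.65,fy=2.65,interpolation=cv2.INTER_CUBIC)
R=np.zeros((A.shape[0]+372,A.shape[1],3),np.uint8);R[:A.shape[0]]=A
C=np.hstack([B1[:370],B2[:370]])[:,:A.shape[1]];R[A.shape[0]:A.shape[0]+C.shape[0],:C.shape[1]]=C
cv2.imwrite('pics/v14.png',R[:,:,::-1]);print(R.shape)
E
```

```text
time: 35.27
tool_pos: [405.5, -51.0, 344.6]
tcp_rot: [-3.141, 0.354, 3.034]
contact_force: [-0.4, -0.8, -0.7]
grip_width: 59.9
time: 35.77
tool_pos: [350.8, 15.2, 340.4]
tcp_rot: [3.141, 0.0, 3.034]
contact_force: [-0.0, 0.4, 0.5]
grip_width: 60.3
t35.77 tip [350.8  15.3 162.4] rot [1.7997e+02 1.0000e-02 1.7385e+02] F [-0.   0.4  0.5] g60.3
(576, 782, 3)
```

View pics/v14.png

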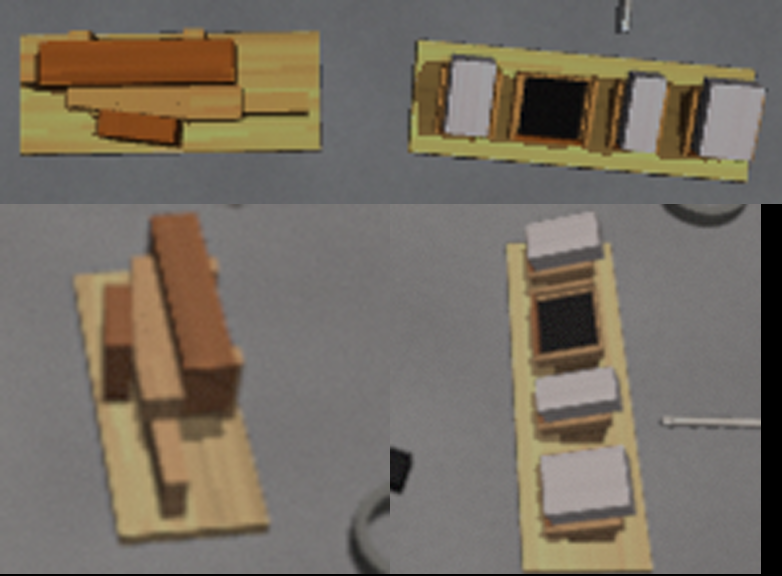

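Everything looks seated: bar and wedge tight, three blocks in their rests, the 50 rest empty. A final numeric check, including a search for a fourth block.

Run:
```python
from seg import *
a=load('t14');b=load('s14')
M=Ro.from_euler('ZY',[-6.2,-20],degrees=True).as_matrix()
ex={n:np.array([*S[n],60])+M@[0,0,24] for n in S}
for nm,c,roi in(('top',a,(345,150,465,212)),('side',b,(325,215,400,365))):
    for q,k in segs(c,roi,'alu'):
        m=q.mean(0); o,d=ray(c,m)
        # intersect with the top plane of the blocks
        r=[]
        for n in S:
            nrm=M[:,2]; p=o+d*((ex[n]-o)@nrm)/(d@nrm); r.append((np.linalg.norm(p-ex[n]),n,p))
        r.sort(key=lambda t:t[0]); n,p=r[0][1:]
        C=np.array([o+(v:=ray(c,u)[1])*((ex[n]-o)@nrm)/(v@nrm) for u in q]); e=[np.linalg.norm(C[1]-C[0]),np.linalg.norm(C[2]-C[1])]
        print(nm,n,'seat xy',(M.T@(p-ex[n])).round(1),'size',np.round(e,1))
print('whole bench:')
for q,_ in segs(a,(60,70,620,330),'alu'): print(desc(a,q,24),q.mean(0).round())
```

```text
top 42 seat xy [ 3.2 -0.6  0. ] size [59.5 40.3]
top 26 seat xy [ 2.8 -0.5 -0. ] size [59.2 24.5]
top 34 seat xy [3.7 0.1 0. ] size [58.1 31.8]
side 42 seat xy [ 1.8  0.4 -0. ] size [63.  41.7]
side 26 seat xy [1.5 0.8 0. ] size [62.  26.1]
side 34 seat xy [1.6 0.9 0. ] size [61.2 32.9]
whole bench:
(array([320.9, -61.8]), (np.float64(27.7), np.float64(22.9)), np.float64(175.7)) [364. 284.]
(array([ 590.5, -297.1]), (np.float64(62.3), np.float64(42.7)), np.float64(168.2)) [445. 185.]
(array([ 597.8, -225.1]), (np.float64(61.9), np.float64(26.0)), np.float64(168.3)) [419. 183.]
(array([614.4, -81.1]), (np.float64(60.5), np.float64(34.1)), np.float64(171.9)) [368. 178.]
```

```bash
python3 -c "
from plant import close_job; print(close_job())"
```

```text
the job is handed in; nothing more can be done
None
```

The job is handed in. I laid the bar on its rails against the fence and drove the wedge in until the push force reached 32 N. Blocks 42, 26 and 34 went back to their own sloped rests. No 50 mm block was on the bench, so its rest stays empty.

**Blocks:** both cameras show all three flat, about 2–4 mm up from the lip (allowed -4 to +8) and within 1 mm of the centre line. The "up from the lip" figure depends on an assumption about where the dark patch sits on the seat.

**Bar and wedge:** the last pictures show the bar against the fence posts and the wedge flat and snug between bar and cheek. I checked this only by eye; I did not measure the remaining play after the drive. The bar's position (jig x about -0.7 mm, y about -3 mm) was measured before the wedge went in.

**Disagreements:** the two cameras differed by about 2 mm throughout. I averaged them, and arm contact heights and grip widths fitted that.

**Other items:** I kept clear of the tape, screwdriver and glue bottle, but did not measure their final positions. I saw no grip slip and no block knocked aside.

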